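Seat a wafer cell in the welding nest and swing the keeper over it

TASK

Without picking it up, nudge the loose wafer cell that lies on the welding nest across the plate until it drops fully into the empty large recess and lies flat there. Then push the keeper arm round (its upright pin is there to push on) until it stands across the seated cell, home against its stop. Pick nothing up, and leave the other cells, the screwdriver and the cup where they are.

Things in the scene. Friction and masses are not known exactly. Their poses are not given: they have to be found in the camera images.
- nest: Welding nest: grey plastic plate, 180 mm (x) by 170 mm (y), 20 mm thick, fixed to the bench. Origin at the centre of its underside, on the bench; z up, -x edge towards the robot. Two round recesses, 6 mm deep with copper floors: the large one, 36 mm diameter, at (30, 0) mm; a small one, 22 mm, at (-45, -60) mm, stays empty (the wafer cell does not fit it).
- recess (a point): Centre of the mouth of the large recess (36 mm diameter, 6 mm deep, 1 mm chamfer), level with the top of the plate, axes as the nest's.
- cell: The wafer cell to seat: a flat round steel disc, 33 mm in diameter, 8 mm thick, about 25 g, lying loose on the top of the nest on the side nearer the robot. Origin at the centre of its underside, z up. Seated, its underside is 6 mm below the top of the plate and its top stands 2 mm proud.
- keeper (a joint): Keeper: flat steel arm, 12 mm wide, 5 mm thick, swinging level. Rad: 0 = closed on its stop, pointing to the nest's -y across the large recess; it grows counter-clockwise seen from above (1.57 points to the nest's +x), up to 1.8. Starts open at 1.2 to 1.7, stays where left; about 1 N at the pin turns it. It lies 4 to 9 mm above the plate: 2 mm over a seated cell, but it strikes an unseated one.
- keeper_pin (a point): Point on the keeper's upright black pin, 70 mm from the pivot axis, 44 mm above the bench. The pin is 10 mm in diameter and stands from 29 to 59 mm above the bench.
- keeper_pivot (a point): Pivot axis of the keeper, at (30, 52) mm of the nest, 24 mm above the bench (underside of the arm); the pivot's boss is 18 mm in diameter and reaches 33 mm above the bench.
- short_cell: Bystander: short cylindrical cell, 18 mm diameter, 35 mm tall, standing on the nest's far right corner (+x, -y). Origin at the centre of its underside.
- tall_cell_a: Bystander: cylindrical cell, 21 mm diameter, 70 mm tall, standing on the bench beside the nest. Origin at the centre of its underside.
- tall_cell_b: Bystander: as the other tall cell (21 mm diameter, 70 mm tall), standing on the bench beside the nest on the opposite side. Origin at the centre of its underside.
- spare_cell: Bystander: a second wafer cell like the first (33 mm diameter, 8 mm thick), lying on the bench away from the nest. Origin at the centre of its underside.
- screwdriver: Bystander: a screwdriver lying on the bench away from the nest. Origin under its middle.
- cup: Bystander: open steel cup, 64 mm rim diameter, 60 mm tall, on the bench away from the nest. Origin at the centre of its underside.
There are look-alikes about, which are no part of the job. Leave any brown, green or pink look-alike of the nest alone.

How it is judged:
On the way, in this order (a step that is already met when the one before it is completed fails the run):
1. the cell lies flat in the large recess while the keeper is still open (horizontal distance between cell and recess below 0.003 m and z of cell in the frame of recess below -0.0045 m and angle between cell's own z axis and vertical below 0.06 rad and value of joint keeper above 0.7 rad), for 0.2 s.
2. the keeper is swung home over the seated cell (horizontal distance between cell and recess below 0.003 m and z of cell in the frame of recess below -0.0045 m and angle between cell's own z axis and vertical below 0.06 rad and value of joint keeper below 0.1 rad), for 0.2 s.
At the end, for the whole second after the job is handed in: The cell lies flat in the large recess (centre within 3 mm, underside at least 4.5 mm below the top of the plate, tilt under 0.06 rad), at rest, and the keeper is closed over it (joint under 0.1 rad) (all of step 2 and linear speed of cell below 0.02 m/s); the robot touches nothing.
It fails at once if the cell is lifted or carried (underside more than 10 mm above the plate) (z of cell in the frame of recess above 0.01 m).
It fails at once if the cell falls off the nest (z of cell in the frame of recess below -0.012 m).
It fails at once if a bystander is moved more than 20 mm (distance of any of short_cell, tall_cell_a, tall_cell_b, spare_cell, screwdriver, cup from where it was at the start of the episode above 0.02 m).
It also fails if it takes over 72 s, if anything falls off the work surface, if the arm or the gripper's body presses on something with over 40 N, if the wrist force passes 120 N, or if a joint passes its speed limit or range.

ROBOT

A 7-joint arm with a two-finger parallel gripper is mounted at the origin on the work surface. World frame = base frame: x ahead of the robot, y to its left, z up, the work surface at z = 0. Lengths are in m, angles in rad, forces in N, time in s.
With the tool pointing down it reaches from about 0.35 to 0.9 m from the base axis. Payload 8.1 kg.
Tool frame: the origin (TCP) lies midway between the tips of the shut fingers; the grasp point (between the pads) lies arm.hold_point_z behind it (arm.hold_point_z is the distance from the TCP to the grasp point, in m); z points along the fingers, x is the direction in which the jaws open and shut, and the axes are right-handed (so a half turn about z gives the same grasp; the last joint's range is limited). The gripper opens to 92 mm and grips with 3 to 60 N. Pads are 19 mm wide; open, the fingers measure 130 mm over their backs; the gripper's body (75 mm by 190 mm) begins 47 mm behind the grasp point.
Start: joints at [1.15, 0.434, 0.025, 1.573, -0.012, 1.134, -0.075], TCP at [0.195, -0.594, 0.192] pointing down, gripper open.
Joint ranges: [-2.62, 2.62], [-0.44, 2.09], [-1.27, 1.32], [0.08, 2.57], [-1.32, 4.46], [0.12, 2], [-2.74, 2.74]. Speed limits (rad/s): [2.22, 2.22, 3.01, 3.01, 3.14, 3.14, 3.14].

INTERFACE

Orientations are given as a rotation vector (axis times angle).
In Python, from cell import arm gives the robot as it stands.
- The arm moves only by the shell command python3 -m pendant 'ROWS' [FORCE]. ROWS is JSON, a list of rows, each an object with "dp": the shift along the tool's x, y, z in m, a list of three; "rotation": the turn, a rotation vector about the tool's x, y, z in rad, a list of three; "fingers": the closure, from -1 (fully open) to 1 (shut). In form: [{"dp": [x, y, z], "rotation": [rx, ry, rz], "fingers": fingers}, ...]. A call has 1 to 20 rows; each row is the pose to reach, as a shift and turn from the pose measured when the call began, along the tool's axes at that moment; what a row does not reach only later rows make up. A row lasts 1/8 s, in which the tool goes at most 62.5 mm and 10.7 degrees, less where a joint would pass 70% of its speed; a pose out of reach is approached as far as the arm can. A call with a gripper value outside its range is refused whole. The fingers move at their own pace and stop on an object; FORCE is the grip in N (left out, the last holds). Time passes only in rows, so rows that repeat a pose let the fingers close. It gives the time, the measured TCP pose, the force and the opening at its end, in the units of the state.
- arm.observe(): the state, without advancing time (a new reading comes with each control period).
- arm.get_image(name): name is "scene" or "top" or "wrist"; returns the picture (400x640x3 uint8, blue, green, red); there is no depth.
- arm.camera_params(name): a dict with "camera_matrix" (3x3 intrinsics, pixels), "rvec" (rotation vector, rad) and "tvec" (3), from world to camera coordinates, as OpenCV has them. Camera axes: x right, y down, z forward; pixel columns grow to the right and rows downward; lengths in m; the calibration is good to about 2 mm. A picture is of the moment at which its call begins: read the wrist's pose just before it. camera_params takes no time and is no camera call; for the wrist camera it gives the pose at the moment of the call.
- arm.sign_off(): hands the job in, once; it reports no verdict.
The state is a dict: "clock": time; "joints": joint angles; "dq": joint speeds; "joint_efforts": joint torques, N m; "position": TCP position; "ee_rot": TCP orientation; "force": force on the tool from outside, world axes, zero at the start; "ft_torque": the same for the moment, N m; "width": opening from 0.0 (shut) to 1.0 (fully open).
Only numpy, scipy, OpenCV 4.12 (cv2) and the standard library are available. Lean on these libraries where they do the work, as an engineer would, in place of code of your own. Each camera call takes 0.05 s, during which the arm holds its last target.

## Working session

There is one attempt and no reset: what is moved stays moved. The work goes in short steps, Python scripts to look and compute and a shell command to move; the robot and the scene stay as the last step left them, time stands still between calls to the robot, and variables do not carry over. Pictures are saved under pics/ and viewed, and the job is handed in when it is done.

```bash
ls; mkdir -p pics; python3 - <<'E'
from cell import arm
import cv2
for n in ["scene","top"]:
    cv2.imwrite(f"pics/{n}0.png",arm.get_image(n))
s=arm.observe();print(s["clock"],s["position"],s["ee_rot"],s["force"],s["width"],arm.hold_point_z)
E
```

```text
pics
0.1 [ 0.19510857 -0.59326926  0.1914384 ] [-2.54431022e+00  1.84162912e+00  1.81184457e-03] [-0.14982361  0.00509125 -0.09085249] 0.9955249299267245 0.0188
```

View pics/scene0.png

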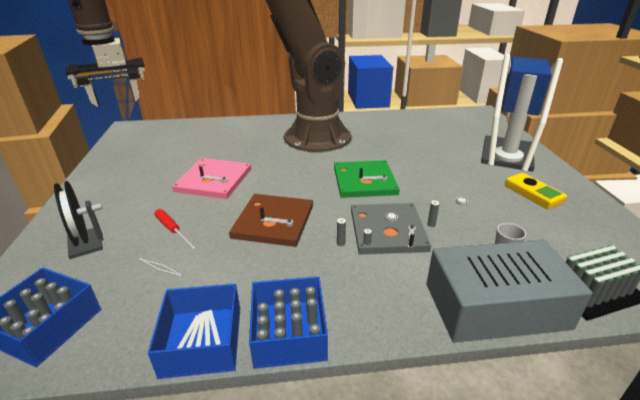

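View pics/top0.png

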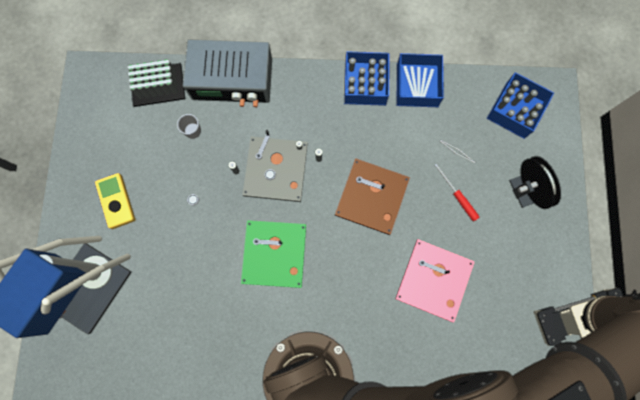

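The grey plate at top-image (276,168) is the nest: it is grey and carries a loose wafer at (270,175). The brown (373,196), green (274,253) and pink (436,280) plates are the look-alikes. I'll enlarge the crop to confirm.

```bash
cat > h.py <<'E'
import numpy as np,cv2
def ray(p,uv,z):
    K=np.array(p["camera_matrix"]);R=cv2.Rodrigues(np.array(p["rvec"],float))[0];t=np.array(p["tvec"],float).ravel()
    d=R.T@np.linalg.solve(K,np.array([uv[0],uv[1],1.]));c=-R.T@t
    return c+d*(z-c[2])/d[2]
def proj(p,X):
    return cv2.projectPoints(np.array(X,float).reshape(-1,3),np.array(p["rvec"],float),np.array(p["tvec"],float),np.array(p["camera_matrix"],float),None)[0].reshape(-1,2)
E
python3 - <<'E'
from cell import arm
import cv2,json
from h import *
im=cv2.imread("pics/top0.png")
c=im[120:210,220:335];cv2.imwrite("pics/crop0.png",cv2.resize(c,None,fx=6,fy=6,interpolation=cv2.INTER_CUBIC))
im=cv2.imread("pics/scene0.png")
c=im[190:260,330:445];cv2.imwrite("pics/crop1.png",cv2.resize(c,None,fx=6,fy=6,interpolation=cv2.INTER_CUBIC))
for n in ["top","scene"]:
    p=arm.camera_params(n);print(n,p)
E
```

```text
top {'camera_matrix': array([[486.91582077,   0.        , 323.86567567],
       [  0.        , 486.91582077, 198.70842318],
       [  0.        ,   0.        ,   1.        ]]), 'rvec': array([ 2.15039958, -2.0737235 ,  0.21928867]), 'tvec': array([-0.04480758,  0.49122708,  1.32852794])}
scene {'camera_matrix': array([[404.08789154,   0.        , 328.35988664],
       [  0.        , 404.08789154, 195.98927036],
       [  0.        ,   0.        ,   1.        ]]), 'rvec': array([ 1.69332365,  1.49916055, -0.81596537]), 'tvec': array([-0.04384369, -0.22017848,  1.5033898 ])}
```

View pics/crop0.png

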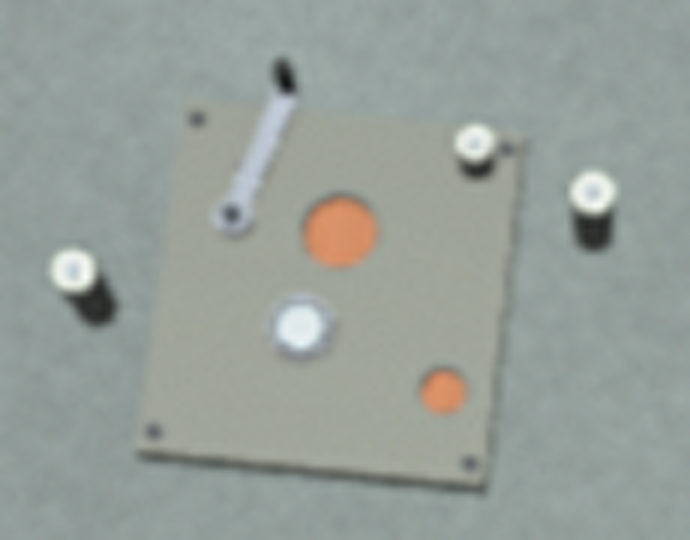

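View pics/crop1.png

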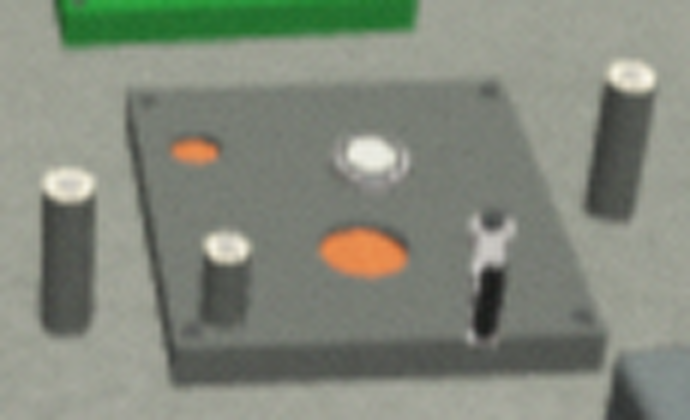

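The crop confirms the grey nest. In crop pixels the wafer is at (301,327), the large recess at (341,231), the small one at (444,391), the keeper pivot at (232,214) and the pin at (284,75). The short cell is at (475,150), with tall cells at (593,200) and (75,272). Next I turn these into positions.

```bash
python3 - <<'E'
from cell import arm
from h import *
p=arm.camera_params("top");q=arm.camera_params("scene")
T=lambda u,v:(220+(u+.5)/6-.5,120+(v+.5)/6-.5)
S=lambda u,v:(330+(u+.5)/6-.5,190+(v+.5)/6-.5)
# camera calls: nest fit
nest=[(30,0,17),(-45,-60,17),(30,52,33)]
obs=[ray(p,T(*a),z)[:2] for a,z in [((341,231),.017),((444,391),.017),((232,214),.033)]]
obsS=[ray(q,S(*a),z)[:2] for a,z in [((364,252),.016),((195,152),.016)]]
print(np.round(obs,4),np.round(obsS,4))
A=np.array([n[:2] for n in nest])/1000;B=np.array(obs)
ca,cb=A.mean(0),B.mean(0);H=(A-ca).T@(B-cb);th=np.arctan2(H[0,1]-H[1,0],H[0,0]+H[1,1])
R=np.array([[np.cos(th),-np.sin(th)],[np.sin(th),np.cos(th)]]);t=cb-R@ca
print("yaw",th,"nest",t,"res",np.round((B-(A@R.T+t))*1000,1))
print("corners",[np.round(R.T@(ray(p,T(*a),.02)[:2]-t)*1000,1) for a in [(190,100),(523,140),(487,480),(142,450)]])
print("holes",[np.round(R.T@(ray(p,T(*a),.02)[:2]-t)*1000,1) for a in [(196,119),(507,149),(470,464),(153,432)]])
for n,a,z in [("cell",(301,327),.028),("pintop",(281,64),.059),("short",(475,142),.055),("ta",(593,191),.07),("tb",(74,270),.07)]:
    w=ray(p,T(*a),z)[:2];print(n,np.round(w,4),np.round(R.T@(w-t)*1000,1))
w=ray(q,S(371,155),.028)[:2];print("cellS",np.round(w,4))
w=ray(p,T(301,327),.028)[:2]; r=obs[0]; print("dir",r-w,np.linalg.norm(r-w),np.arctan2(*(r-w)[::-1]))
s=arm.observe();print(cv2.Rodrigues(s["ee_rot"])[0].round(4))
E
```

```text
[[0.6171 0.1177]
 [0.5381 0.0631]
 [0.6191 0.1695]] [[0.6138 0.1216]
 [0.5358 0.0664]]
yaw -0.061206973377966704 nest [0.58659806 0.11975684] res [[ 0.6 -0.2]
 [ 0.1  0.5]
 [-0.7 -0.3]]
corners [array([89.5, 81.9]), array([ 85.1, -84.7]), array([-87.5, -85.3]), array([-89.1,  82.3])]
holes [array([80. , 77.7]), array([ 79.7, -77.3]), array([-80.5, -76.3]), array([-79.7,  78.2])]
cell [0.5648 0.1332] [-22.6  12.1]
pintop [0.6875 0.1469] [99.1 33.2]
short [0.6529 0.0516] [ 70.4 -64. ]
ta [ 0.6257 -0.0065] [  46.7 -123.7]
tb [0.5777 0.2369] [-16.  116.3]
cellS [0.5635 0.1366]
dir [ 0.05233837 -0.01549043] 0.054582584384795525 -0.28775272109145805
[[ 3.124e-01 -9.499e-01 -5.000e-04]
 [-9.499e-01 -3.124e-01  1.300e-03]
 [-1.400e-03  1.000e-04 -1.000e+00]]
```

```bash
python3 -m pendant '[{"dp":[-0.04,-0.036,-0.01],"rotation":[0,0,0.04],"fingers":0.565},{"dp":[-0.08,-0.071,-0.01],"rotation":[0,0,0.08],"fingers":0.565},{"dp":[-0.12,-0.107,-0.01],"rotation":[0,0,0.12],"fingers":0.565},{"dp":[-0.16,-0.142,-0.01],"rotation":[0,0,0.16],"fingers":0.565},{"dp":[-0.2,-0.178,-0.01],"rotation":[0,0,0.2],"fingers":0.565},{"dp":[-0.24,-0.214,-0.01],"rotation":[0,0,0.24],"fingers":0.565},{"dp":[-0.28,-0.249,-0.01],"rotation":[0,0,0.28],"fingers":0.565},{"dp":[-0.32,-0.284,-0.01],"rotation":[0,0,0.32],"fingers":0.565},{"dp":[-0.36,-0.32,-0.01],"rotation":[0,0,0.36],"fingers":0.565},{"dp":[-0.4,-0.356,-0.01],"rotation":[0,0,0.4],"fingers":0.565},{"dp":[-0.44,-0.391,-0.01],"rotation":[0,0,0.44],"fingers":0.565},{"dp":[-0.48,-0.427,-0.01],"rotation":[0,0,0.48],"fingers":0.565},{"dp":[-0.52,-0.462,-0.01],"rotation":[0,0,0.52],"fingers":0.565},{"dp":[-0.56,-0.498,-0.01],"rotation":[0,0,0.56],"fingers":0.565},{"dp":[-0.603,-0.535,-0.01],"rotation":[0,0,0.602],"fingers":0.565},{"dp":[-0.603,-0.535,-0.01],"rotation":[0,0,0.602],"fingers":0.565},{"dp":[-0.603,-0.535,-0.01],"rotation":[0,0,0.602],"fingers":0.565},{"dp":[-0.603,-0.535,-0.01],"rotation":[0,0,0.602],"fingers":0.565}]'
python3 - <<'E'
from cell import arm
import cv2
from h import *
s=arm.observe();print(s["position"],s["joints"],s["width"],cv2.Rodrigues(s["ee_rot"])[0].round(4))
p=arm.camera_params("wrist");print(p)
cv2.imwrite("pics/w1.png",arm.get_image("wrist"))
E
```

```text
clock: 2.35
position: [0.5147, 0.145, 0.2021]
ee_rot: [1.882, -2.515, -0.001]
force: [0.1, 0.4, -0.4]
width: 0.217
[0.51469054 0.14501491 0.20205783] [-0.04701323  0.31735983 -0.42211041  1.75116284  0.14285425  1.10416182
 -2.37185188] 0.21669889873188122 [[-2.822e-01 -9.594e-01 -1.000e-03]
 [-9.594e-01  2.822e-01  3.000e-04]
 [-0.000e+00  1.000e-03 -1.000e+00]]
{'camera_matrix': array([[314.76954617,   0.        , 321.4217901 ],
       [  0.        , 314.76954617, 205.66156535],
       [  0.        ,   0.        ,   1.        ]]), 'rvec': array([-1.77354369,  2.37282803,  0.32216447]), 'tvec': array([0.28490496, 0.40059392, 0.51908773])}
```

View pics/w1.png

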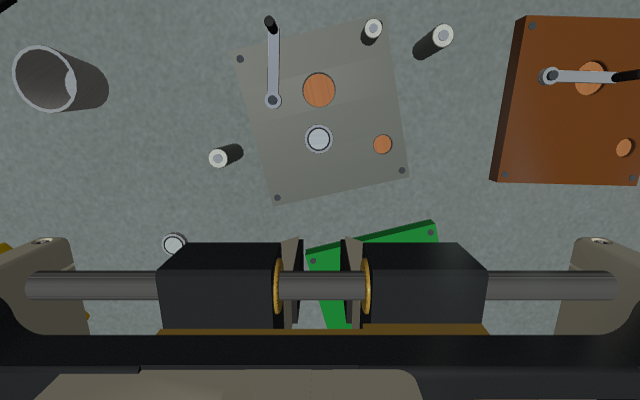

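The wrist view shows the wafer at (318,139) and the recess at (319,90), almost in line with the tool's -y. The pivot is at (272,100), the pin top at (269,20), and the fingertips at about (292,240) and (352,240).

```bash
python3 - <<'E'
from cell import arm
from h import *
p=arm.camera_params("wrist")
im=cv2.imread("pics/w1.png")
hsv=cv2.cvtColor(im,cv2.COLOR_BGR2HSV)
m=((hsv[...,0]<16)&(hsv[...,1]>110)&(hsv[...,2]>110)).astype(np.uint8);m[:,:300]=0;m[:,410:]=0;m[200:]=0
n,l,st,c=cv2.connectedComponentsWithStats(m);print(st,c)
cr=cv2.resize(im[60:165,255:400],None,fx=5,fy=5,interpolation=cv2.INTER_CUBIC);cv2.imwrite("pics/w1c.png",cr)
s=arm.observe();R=cv2.Rodrigues(s["ee_rot"])[0]
for nme,uv,z in [("rec",(319,90),.017),("cell",(318.5,138.5),.028),("piv",(272.5,100),.033),("small",(382,144),.017),("pintop",(268.5,20),.059)]:
    w=ray(p,uv,z);print(nme,w.round(4),"tool",(R.T@(w-s["position"])).round(4))
E
```

```text
[[     0      0    640    400 254945]
 [   303     74     32     33    804]
 [   373    135     18     18    251]] [[319.44201691 199.90090804]
 [318.41666667  89.77238806]
 [381.86454183 143.7689243 ]]
rec [0.6144 0.1187 0.017 ] tool [-0.0027 -0.1031  0.1851]
cell [0.5639 0.1342 0.028 ] tool [-0.0033 -0.0503  0.1742]
piv [0.6176 0.1703 0.033 ] tool [-0.0532 -0.0916  0.1692]
small [0.536  0.0646 0.017 ] tool [ 0.0713 -0.0432  0.1852]
pintop [0.6844 0.1475 0.059 ] tool [-0.0501 -0.1622  0.1431]
```

View pics/w1c.png

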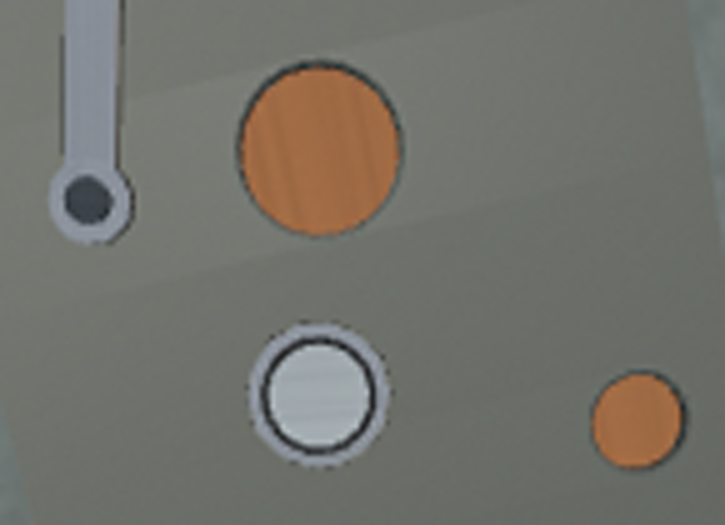

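```bash
python3 -m pendant '[{"dp":[-0.003,0,0.05],"rotation":[0,0,0],"fingers":0.565},{"dp":[-0.003,0,0.1],"rotation":[0,0,0],"fingers":0.565},{"dp":[-0.003,0,0.14],"rotation":[0,0,0],"fingers":0.565},{"dp":[-0.003,0,0.165],"rotation":[0,0,0],"fingers":0.565},{"dp":[-0.003,0,0.175],"rotation":[0,0,0],"fingers":0.565},{"dp":[-0.003,0,0.179],"rotation":[0,0,0],"fingers":0.565},{"dp":[-0.003,0,0.179],"rotation":[0,0,0],"fingers":0.565},{"dp":[-0.003,0,0.179],"rotation":[0,0,0],"fingers":0.565}]'
python3 - <<'E'
from cell import arm
import cv2
cv2.imwrite("pics/w2.png",arm.get_image("wrist"))
im=arm.get_image("scene");cv2.imwrite("pics/s2.png",cv2.resize(im[130:260,320:460],None,fx=5,fy=4.5,interpolation=cv2.INTER_CUBIC))
E
```

```text
clock: 3.4
position: [0.5162, 0.1482, 0.0241]
ee_rot: [-1.881, 2.515, 0.0]
force: [0.4, 0.0, 0.2]
width: 0.219
```

View pics/w2.png

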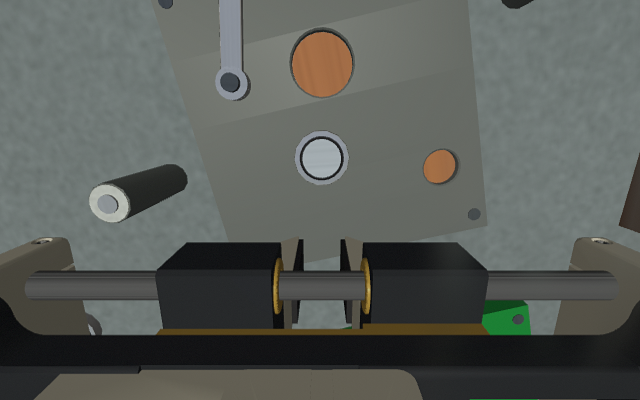

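View pics/s2.png

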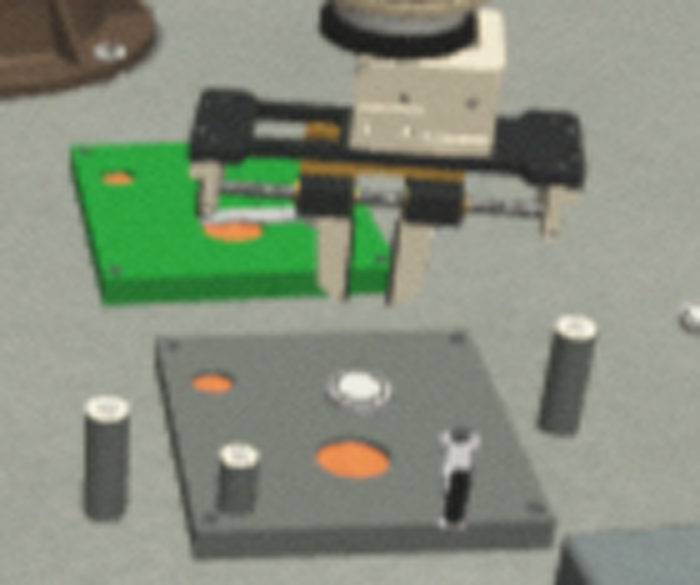

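```bash
python3 - <<'E'
from cell import arm
from h import *
s=arm.observe();q=arm.camera_params("scene");p=arm.camera_params("wrist");R=cv2.Rodrigues(s["ee_rot"])[0]
for dx in(-.02,-.01,0,.01,.02):
  for dy in (0,-.0095):
    X=s["position"]+R@np.array([dx,dy,0])
    a=proj(q,X)[0];print(dx,dy,"scenecrop",((a-[320,130])*[5,4.5]).round(0),"wrist",proj(p,X)[0].round(1))
X=[[.4945,.09,.02],[.5,.2,.02]];print(((proj(q,X)-[320,130])*[5,4.5]).round())
for nme,uv,z in [("rec",(322,63),.0185),("cell",(322,158),.028),("piv",(231.5,83),.033),("small",(440,166.5),.017)]:
    w=ray(p,uv,z);print(nme,w.round(4),"tool",(R.T@(w-s["position"])).round(4))
E
```

```text
-0.02 0 scenecrop [393. 346.] wrist [290.7 234.2]
-0.02 -0.0095 scenecrop [393. 355.] wrist [290.3 220.2]
-0.01 0 scenecrop [374. 344.] wrist [306.2 234.2]
-0.01 -0.0095 scenecrop [374. 353.] wrist [306.  220.2]
0 0 scenecrop [355. 342.] wrist [321.7 234.1]
0 -0.0095 scenecrop [355. 351.] wrist [321.7 220.1]
0.01 0 scenecrop [336. 341.] wrist [337.1 234.1]
0.01 -0.0095 scenecrop [336. 350.] wrist [337.3 220.1]
0.02 0 scenecrop [317. 339.] wrist [352.6 234.1]
0.02 -0.0095 scenecrop [317. 348.] wrist [353.  220.1]
[[239. 334.]
 [440. 327.]]
rec [0.6146 0.1189 0.0185] tool [ 0.0003 -0.1029  0.0055]
cell [0.5634 0.134  0.028 ] tool [ 0.0002 -0.0495 -0.0041]
piv [0.6167 0.1695 0.033 ] tool [-0.0488 -0.0906 -0.009 ]
small [0.5359 0.0645 0.017 ] tool [ 0.0747 -0.0428  0.0069]
```

```bash
python3 - <<'E'
from cell import arm
from h import *
im=arm.get_image("scene")
s=arm.observe();q=arm.camera_params("scene");p=arm.camera_params("wrist");R=cv2.Rodrigues(s["ee_rot"])[0];print(s["position"],s["force"])
c=cv2.resize(im[150:230,355:455],None,fx=7,fy=7,interpolation=cv2.INTER_CUBIC)
wr=arm.get_image("wrist")
w=cv2.resize(wr[200:340,250:400],None,fx=4,fy=4,interpolation=cv2.INTER_CUBIC)
for dz in (0,-.02,-.04):
  for dx in (-.01,.01):
    X=s["position"]+R@np.array([dx,0,dz])
    a=(proj(q,X)[0]-[355,150])*7;b=(proj(p,X)[0]-[250,200])*4
    col=(0,0,255) if dz==0 else (0,255,255) if dz==-.02 else (255,0,255)
    for I,v in((c,a),(w,b)): cv2.circle(I,tuple(int(k) for k in v),4,col,1)
cv2.imwrite("pics/s3.png",c);cv2.imwrite("pics/w3.png",w)
E
```

```text
[0.51586529 0.14820026 0.02378281] [-0.44844543  0.81057399 -0.30068657]
```

View pics/s3.png

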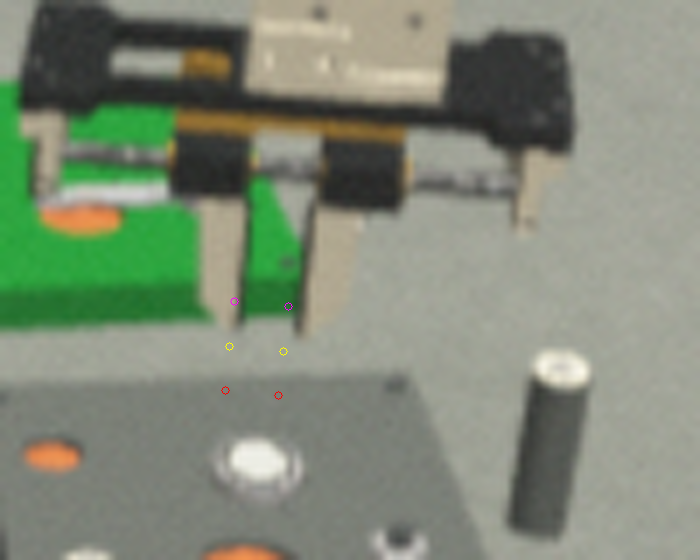

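View pics/w3.png

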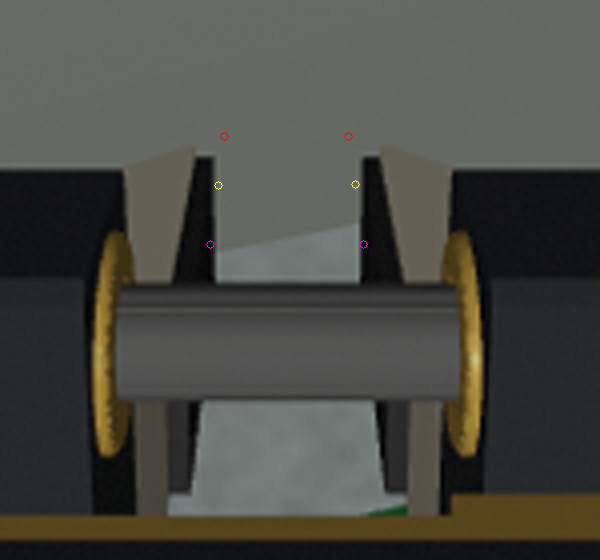

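Both cameras put the fingertips roughly 25 mm above the reported TCP at this opening. I'll probe down gently to find out which is right.

```bash
python3 -m pendant '[{"dp":[0,0,0.001],"rotation":[0,0,0],"fingers":0.565},{"dp":[0,0,0.002],"rotation":[0,0,0],"fingers":0.565},{"dp":[0,0,0.003],"rotation":[0,0,0],"fingers":0.565},{"dp":[0,0,0.004],"rotation":[0,0,0],"fingers":0.565},{"dp":[0,0,0.005],"rotation":[0,0,0],"fingers":0.565},{"dp":[0,0,0.0055],"rotation":[0,0,0],"fingers":0.565},{"dp":[0,0,0.0055],"rotation":[0,0,0],"fingers":0.565}]'
```

```text
clock: 4.47
position: [0.5158, 0.1482, 0.0181]
ee_rot: [-1.882, 2.515, 0.001]
force: [-0.0, -0.0, 0.2]
width: 0.213
```

```bash
python3 -m pendant '[{"dp":[0,0,-0.004],"rotation":[0,0,0],"fingers":0.565},{"dp":[0,0,-0.008],"rotation":[0,0,0],"fingers":0.565},{"dp":[0,0,-0.008],"rotation":[0,0,0],"fingers":0.8},{"dp":[0,0,-0.008],"rotation":[0,0,0],"fingers":1},{"dp":[0,0,-0.008],"rotation":[0,0,0],"fingers":1},{"dp":[0,0,-0.008],"rotation":[0,0,0],"fingers":1}]'
python3 - <<'E'
from cell import arm
from h import *
im=arm.get_image("scene")
s=arm.observe();q=arm.camera_params("scene");p=arm.camera_params("wrist");R=cv2.Rodrigues(s["ee_rot"])[0];print(s["position"],s["force"],s["width"])
c=cv2.resize(im[150:230,355:455],None,fx=7,fy=7,interpolation=cv2.INTER_CUBIC)
wr=arm.get_image("wrist")
w=cv2.resize(wr[200:340,250:400],None,fx=4,fy=4,interpolation=cv2.INTER_CUBIC)
for dz in (0,-.02,-.04):
  for dx in (-.01,.01):
    X=s["position"]+R@np.array([dx,0,dz])
    a=(proj(q,X)[0]-[355,150])*7;b=(proj(p,X)[0]-[250,200])*4
    col=(0,0,255) if dz==0 else (0,255,255) if dz==-.02 else (255,0,255)
    for I,v in((c,a),(w,b)): cv2.circle(I,tuple(int(k) for k in v),4,col,1)
cv2.imwrite("pics/s4.png",np.hstack([c[:, :],]));cv2.imwrite("pics/w4.png",w)
E
```

```text
clock: 5.22
position: [0.5157, 0.1481, 0.026]
ee_rot: [-1.882, 2.515, 0.001]
force: [0.4, 0.2, -0.3]
width: 0.008
[0.51567411 0.14816245 0.02601694] [-0.10423036  0.38095692  0.29181339] 0.003571715104533979
```

View pics/s4.png

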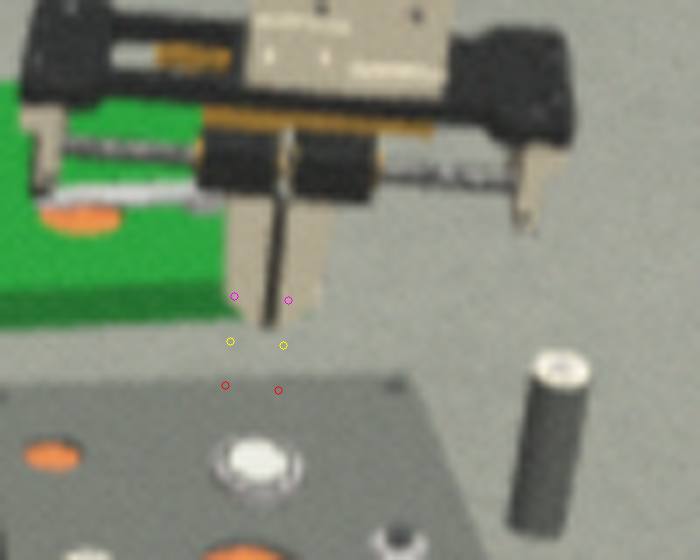

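View pics/w4.png

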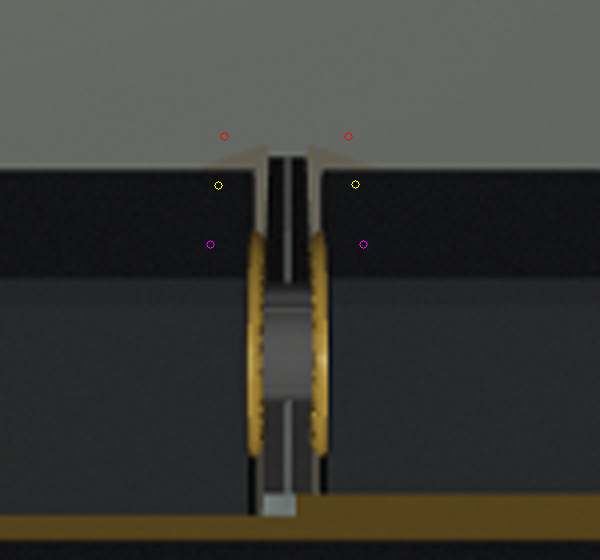

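```bash
python3 - <<'E'
from cell import arm
from h import *
s=arm.observe();q=arm.camera_params("scene");p=arm.camera_params("wrist");t=arm.camera_params("top");R=cv2.Rodrigues(s["ee_rot"])[0]
P=lambda c:np.array(c["camera_matrix"])@np.hstack([cv2.Rodrigues(np.array(c["rvec"]))[0],np.array(c["tvec"]).reshape(3,1)])
a=np.array([355+268/7-.5+.07,150+326/7-.5+.07]);b=np.array([250+287/4-.4,200+157/4-.4])
X=cv2.triangulatePoints(P(q),P(p),a.reshape(2,1),b.reshape(2,1)).ravel();X=X[:3]/X[3]
print("tip",X,"tool",R.T@(X-s["position"]),proj(q,X)-a,proj(p,X)-b)
# wrist cam position in tool frame
Rc=cv2.Rodrigues(np.array(p["rvec"]))[0];c=-Rc.T@np.array(p["tvec"]);print("cam tool",R.T@(c-s["position"]))
# joint 
print(s["joints"])
im=arm.get_image("top");cv2.imwrite("pics/t5.png",cv2.resize(im[110:260,200:340],None,fx=5,fy=4,interpolation=cv2.INTER_CUBIC))
print("tcp in top crop",(proj(t,s["position"])-[200,110])*[5,4])
E
```

```text
tip [0.52669707 0.14619944 0.06242925] tool [-0.00124434 -0.01108268 -0.03639961] [[-0.24006097 -0.02934694]] [[-1.98558905 -0.07292004]]
cam tool [-1.75500906e-04 -7.18493084e-02 -1.91236975e-01]
[-0.11007699  0.52444861 -0.36578569  1.94233854  0.27327112  0.72247704
 -2.49440306]
tcp in top crop [[318.34556088 321.9248938 ]]
```

View pics/t5.png

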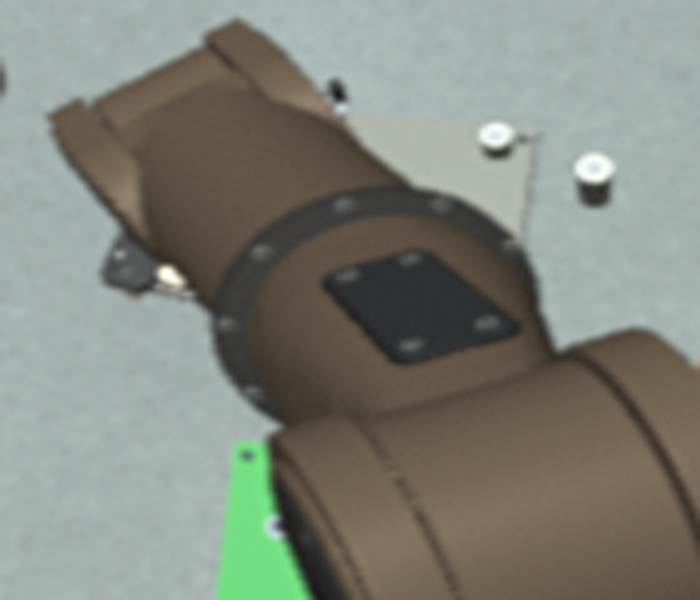

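Both cameras and the contactless probe agree that the real fingertips sit about 25–35 mm behind the reported TCP. At working height the gripper's end brackets would therefore pass near the tall cell on the +y side. I'll measure the brackets and that cell before going lower.

```bash
python3 - <<'E'
from cell import arm
from h import *
s=arm.observe();q=arm.camera_params("scene");p=arm.camera_params("wrist");R=cv2.Rodrigues(s["ee_rot"])[0]
w=cv2.imread("pics/w2.png")
for z in (.07,):
    X=ray(p,(107,203),z);print("tall_b wrist",X,R.T@(X-s["position"]))
# current wrist image
im=arm.get_image("wrist");cv2.imwrite("pics/w6.png",im)
P=lambda c:np.array(c["camera_matrix"])@np.hstack([cv2.Rodrigues(np.array(c["rvec"]))[0],np.array(c["tvec"]).reshape(3,1)])
# bracket bottom front: scene crop s4 (523,230) ; wrist left bracket front-low corner (68,238)
for a,b in [((523,228),(67,238)),((45,195),(575,238))]:
    a=np.array([355+a[0]/7-.43,150+a[1]/7-.43]);b=np.array(b,float)
    X=cv2.triangulatePoints(P(q),P(p),a.reshape(2,1),b.reshape(2,1)).ravel();X=X[:3]/X[3]
    print(X,"tool",R.T@(X-s["position"]),proj(q,X)-a,proj(p,X)-b)
E
```

```text
tall_b wrist [0.57640841 0.23867158 0.07      ] [-0.10401431 -0.03267387 -0.04393499]
[0.57163212 0.21853458 0.12412624] tool [-0.08337776 -0.03375846 -0.09807295] [[-0.63568047  0.62491284]] [[-7.51705569  5.56654866]]
[0.52625561 0.06049776 0.12338843] tool [ 0.08104126 -0.03484334 -0.09742583] [[0.09153739 0.13193386]] [[1.31555675 1.07369835]]
```

View pics/w6.png

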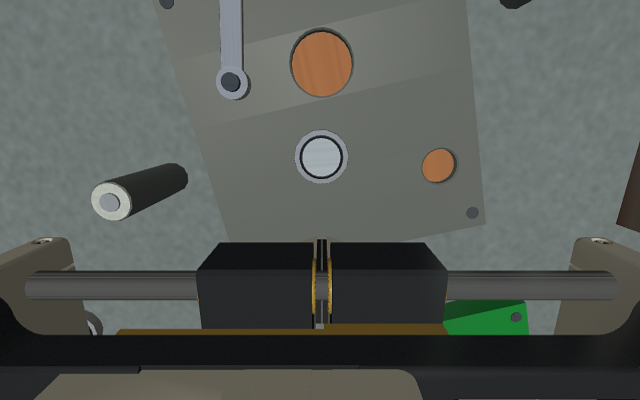

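```bash
python3 -m pendant '[{"dp":[-0.002,0,0],"rotation":[0,-0.07,0],"fingers":0.8},{"dp":[-0.004,0,0],"rotation":[0,-0.15,0],"fingers":0.565},{"dp":[-0.004,0,0.006],"rotation":[0,-0.15,0],"fingers":0.565},{"dp":[-0.004,0,0.012],"rotation":[0,-0.15,0],"fingers":0.565},{"dp":[-0.004,0,0.012],"rotation":[0,-0.15,0],"fingers":0.565},{"dp":[-0.004,0,0.012],"rotation":[0,-0.15,0],"fingers":0.565}]'
python3 - <<'E'
from cell import arm
from h import *
im=arm.get_image("scene");s=arm.observe();print(s["position"],s["force"],s["joints"].round(2))
cv2.imwrite("pics/s7.png",cv2.resize(im[150:230,355:455],None,fx=7,fy=7,interpolation=cv2.INTER_CUBIC))
E
```

```text
clock: 6.18
position: [0.5168, 0.153, 0.0141]
ee_rot: [-1.81, 2.415, 0.137]
force: [0.1, 0.6, -1.0]
width: 0.215
[0.51687287 0.15280576 0.0141568 ] [ 0.6941315   0.74287937 -0.32842242] [ 0.04  0.53 -0.45  2.02  0.19  0.56 -2.35]
```

View pics/s7.png

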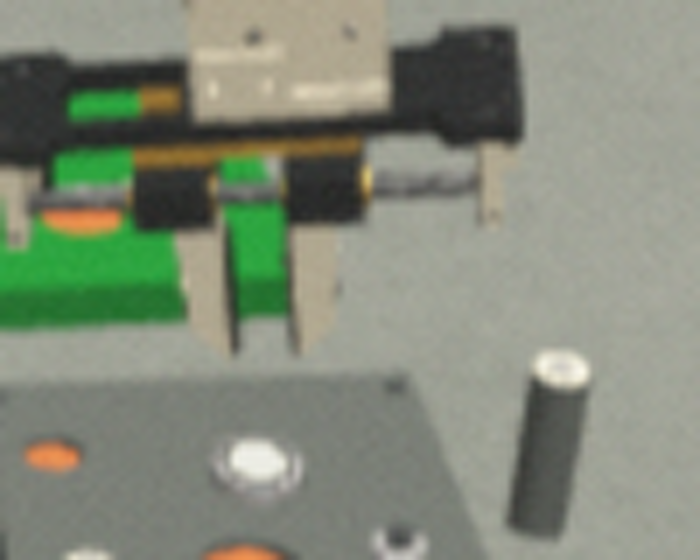

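```bash
python3 -m pendant '[{"dp":[0.0006,0,0.004],"rotation":[0,0,0],"fingers":0.565},{"dp":[0.0012,0,0.008],"rotation":[0,0,0],"fingers":0.565},{"dp":[0.0018,0,0.012],"rotation":[0,0,0],"fingers":0.565},{"dp":[0.0018,0,0.012],"rotation":[0,0,0],"fingers":0.565}]'
python3 -m pendant '[{"dp":[0.0003,0,0.002],"rotation":[0,0,0],"fingers":0.565},{"dp":[0.0006,0,0.004],"rotation":[0,0,0],"fingers":0.565},{"dp":[0.0006,0,0.004],"rotation":[0,0,0],"fingers":0.565}]'
python3 -m pendant '[{"dp":[0.0003,0,0.002],"rotation":[0,0,0],"fingers":0.565},{"dp":[0.0003,0,0.002],"rotation":[0,0,0],"fingers":0.565}]'
python3 - <<'E'
from cell import arm
from h import *
im=arm.get_image("scene");s=arm.observe();print(s["position"],s["force"])
cv2.imwrite("pics/s8.png",cv2.resize(im[150:230,355:455],None,fx=7,fy=7,interpolation=cv2.INTER_CUBIC))
E
```

```text
clock: 6.72
position: [0.5166, 0.1527, 0.0016]
ee_rot: [-1.81, 2.416, 0.137]
force: [-0.1, -0.7, -0.3]
width: 0.213
clock: 7.1
position: [0.5165, 0.1526, -0.0026]
ee_rot: [-1.81, 2.416, 0.137]
force: [0.1, -0.5, 0.6]
width: 0.211
clock: 7.35
position: [0.5163, 0.1526, -0.0048]
ee_rot: [-1.81, 2.417, 0.137]
force: [-0.4, -0.0, -0.3]
width: 0.218
[ 0.51642185  0.15263998 -0.00469911] [0.64708837 0.14101039 1.04534745]
```

View pics/s8.png

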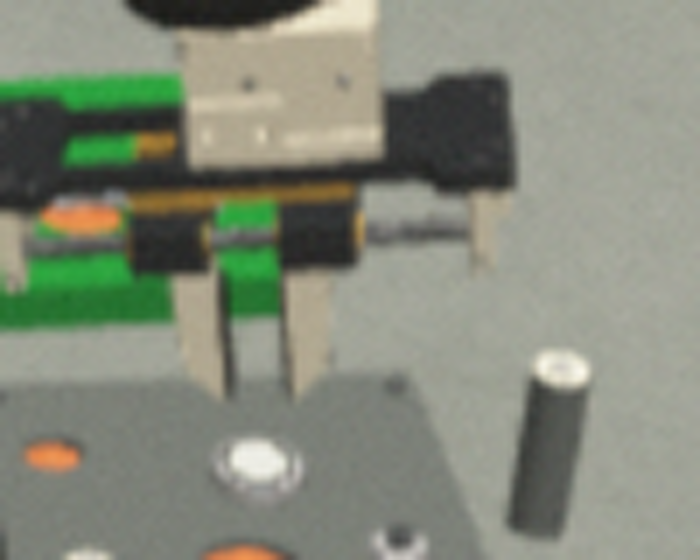

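```bash

python3 -m pendant '[{"dp":[0.0003,0,0.002],"rotation":[0,0,0],"fingers":0.565},{"dp":[0.0003,0,0.002],"rotation":[0,0,0],"fingers":0.565}]'
python3 -m pendant '[{"dp":[0.0002,0,0.0015],"rotation":[0,0,0],"fingers":0.565},{"dp":[0.0002,0,0.0015],"rotation":[0,0,0],"fingers":0.565}]'
```

```text
clock: 7.65
position: [0.5163, 0.1526, -0.0069]
ee_rot: [-1.81, 2.417, 0.137]
force: [0.1, 0.1, 0.5]
width: 0.215
clock: 7.9
position: [0.5162, 0.1526, -0.0085]
ee_rot: [-1.81, 2.417, 0.138]
force: [-0.9, 0.6, 0.3]
width: 0.219
```

```bash

python3 -m pendant '[{"dp":[0.0002,0,0.0015],"rotation":[0,0,0],"fingers":0.565},{"dp":[0.0002,0,0.0015],"rotation":[0,0,0],"fingers":0.565}]'
```

```text
clock: 8.15
position: [0.5161, 0.1526, -0.0102]
ee_rot: [-1.81, 2.417, 0.138]
force: [0.9, 0.2, -0.7]
width: 0.216
```

```bash

python3 -m pendant '[{"dp":[0.0002,0,0.0015],"rotation":[0,0,0],"fingers":0.565},{"dp":[0.0002,0,0.0015],"rotation":[0,0,0],"fingers":0.565}]'
python3 -m pendant '[{"dp":[0.0002,0,0.0015],"rotation":[0,0,0],"fingers":0.565},{"dp":[0.0002,0,0.0015],"rotation":[0,0,0],"fingers":0.565}]'
python3 - <<'E'
from cell import arm
from h import *
im=arm.get_image("scene");s=arm.observe();print(s["position"],s["force"])
cv2.imwrite("pics/s9.png",cv2.resize(im[150:230,355:455],None,fx=7,fy=7,interpolation=cv2.INTER_CUBIC))
E
```

```text
clock: 8.4
position: [0.5161, 0.1526, -0.0118]
ee_rot: [-1.81, 2.417, 0.138]
force: [-0.1, -0.3, -0.5]
width: 0.216
clock: 8.65
position: [0.5163, 0.1526, -0.0123]
ee_rot: [-1.81, 2.417, 0.137]
force: [-5.9, -2.6, 16.8]
width: 0.217
[ 0.51624985  0.15267242 -0.01227522] [-4.40799195 -1.56930869 16.53836773]
```

View pics/s9.png

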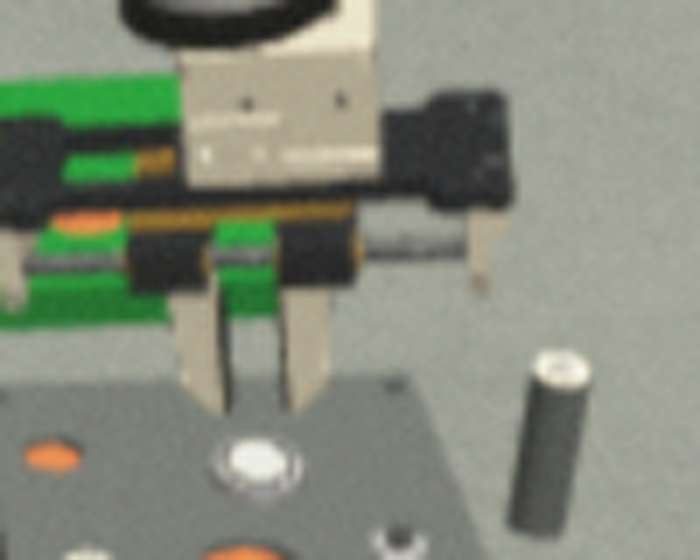

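```bash

python3 -m pendant '[{"dp":[-0.0003,0,-0.0025],"rotation":[0,0,0],"fingers":0.565},{"dp":[-0.0003,0,-0.0025],"rotation":[0,0,0],"fingers":0.565},{"dp":[-0.0003,0,-0.0025],"rotation":[0,0,0],"fingers":0.565}]'
python3 - <<'E'
from cell import arm
from h import *
s=arm.observe();p=arm.camera_params("wrist");R=cv2.Rodrigues(s["ee_rot"])[0];print(s["position"],s["force"]);print(R.round(3))
wr=arm.get_image("wrist")
tip=s["position"]+R@[0,0,-.034];print("tip",tip)
for X in [tip+R@[dx,dy,0] for dx in(-.01,.01) for dy in (-.0095,)]: 
    cv2.circle(wr,tuple(int(round(v)) for v in proj(p,X)[0]),2,(0,0,255),1)
cv2.imwrite("pics/w10.png",wr)
E
```

```text
clock: 9.07
position: [0.5161, 0.1525, -0.0099]
ee_rot: [-1.81, 2.417, 0.137]
force: [-0.4, 0.1, -0.0]
width: 0.219
[ 0.51614605  0.15253214 -0.00991957] [-0.43753468  0.10111766 -0.02651983]
[[-0.278 -0.96   0.041]
 [-0.949  0.281  0.143]
 [-0.149  0.001 -0.989]]
tip [0.51476193 0.14766418 0.02370166]
```

View pics/w10.png

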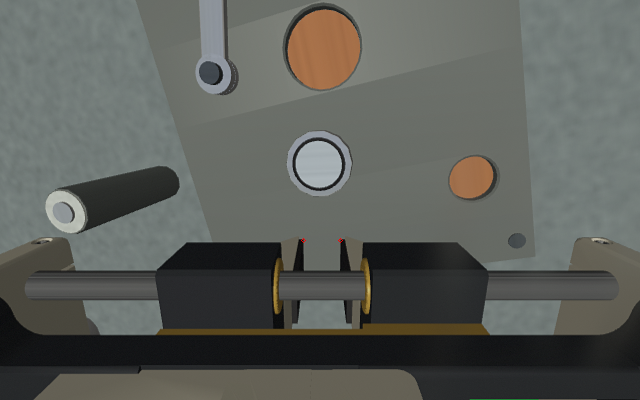

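The wrist view now shows the projected tip marks (302,240) and (341,240) on the real fingertips, so the 34 mm offset is right. The wafer is at (319,164) and the recess mouth at (323,47).

```bash
python3 - <<'E'
from cell import arm
from h import *
s=arm.observe();p=arm.camera_params("wrist");R=cv2.Rodrigues(s["ee_rot"])[0]
tip=s["position"]+R@[0,0,-.034]
lat=np.array([-.281,-.960]);lat/=np.linalg.norm(lat); fw=-R[:2,1]/np.linalg.norm(R[:2,1]); lat=np.array([fw[1],-fw[0]])
print("fw",fw,"lat",lat)
for n,uv,z in [("cell top",(319.5,163.5),.028),("rec",(322.5,47),.019),("rec2",(322.5,46),.02),("small",(472.5,177),.018),("piv",(210,72.5),.033),("tallb",(65,212),.07)]:
    w=ray(p,uv,z);d=(w-tip)[:2];print(n,w.round(4),"fw %.4f lat %.4f"%(d@fw,d@lat))
E
```

```text
fw [ 0.95968137 -0.28109014] lat [-0.28109014 -0.95968137]
cell top [0.5637 0.1335 0.028 ] fw 0.0510 lat -0.0002
rec [0.6148 0.1184 0.019 ] fw 0.1043 lat -0.0001
rec2 [0.615  0.1182 0.02  ] fw 0.1045 lat 0.0001
small [0.5366 0.0644 0.018 ] fw 0.0444 lat 0.0737
piv [0.6175 0.1698 0.033 ] fw 0.0924 lat -0.0501
tallb [0.5763 0.2355 0.07  ] fw 0.0344 lat -0.1016
```

```bash

python3 -m pendant '[{"dp":[0,-0.004,0],"rotation":[0,0,0],"fingers":0.565},{"dp":[0,-0.009,0],"rotation":[0,0,0],"fingers":0.565},{"dp":[0,-0.014,0],"rotation":[0,0,0],"fingers":0.565},{"dp":[0,-0.018,0],"rotation":[0,0,0],"fingers":0.565},{"dp":[0,-0.021,0],"rotation":[0,0,0],"fingers":0.565},{"dp":[0,-0.024,0],"rotation":[0,0,0],"fingers":0.565},{"dp":[0,-0.026,0],"rotation":[0,0,0],"fingers":0.565},{"dp":[0,-0.028,0],"rotation":[0,0,0],"fingers":0.565},{"dp":[0,-0.030,0],"rotation":[0,0,0],"fingers":0.565},{"dp":[0,-0.032,0],"rotation":[0,0,0],"fingers":0.565},{"dp":[0,-0.035,0],"rotation":[0,0,0],"fingers":0.565},{"dp":[0,-0.038,0],"rotation":[0,0,0],"fingers":0.565},{"dp":[0,-0.041,0],"rotation":[0,0,0],"fingers":0.565},{"dp":[0,-0.044,0],"rotation":[0,0,0],"fingers":0.565},{"dp":[0,-0.047,0],"rotation":[0,0,0],"fingers":0.565},{"dp":[0,-0.05,0],"rotation":[0,0,0],"fingers":0.565},{"dp":[0,-0.05,0],"rotation":[0,0,0],"fingers":0.565}]'
python3 - <<'E'
from cell import arm
from h import *
wr=arm.get_image("wrist");cv2.imwrite("pics/w11.png",wr)
E
```

```text
clock: 11.25
position: [0.5643, 0.1384, -0.0101]
ee_rot: [-1.81, 2.417, 0.137]
force: [-0.1, -0.4, 0.1]
width: 0.215
```

View pics/w11.png

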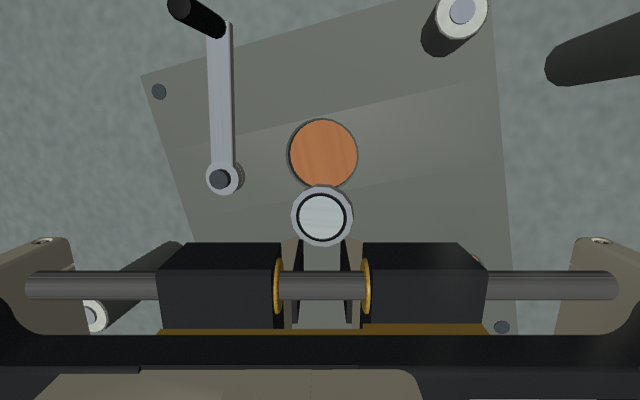

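The wafer is cradled at (322,216), with the recess straight ahead at (322,154). I'll continue slowly.

```bash

python3 -m pendant '[{"dp":[0,-0.002,0],"rotation":[0,0,0],"fingers":0.565},{"dp":[0,-0.004,0],"rotation":[0,0,0],"fingers":0.565},{"dp":[0,-0.006,0],"rotation":[0,0,0],"fingers":0.565},{"dp":[0,-0.008,0],"rotation":[0,0,0],"fingers":0.565},{"dp":[0,-0.01,0],"rotation":[0,0,0],"fingers":0.565},{"dp":[0,-0.012,0],"rotation":[0,0,0],"fingers":0.565},{"dp":[0,-0.014,0],"rotation":[0,0,0],"fingers":0.565},{"dp":[0,-0.016,0],"rotation":[0,0,0],"fingers":0.565},{"dp":[0,-0.018,0],"rotation":[0,0,0],"fingers":0.565},{"dp":[0,-0.0195,0],"rotation":[0,0,0],"fingers":0.565},{"dp":[0,-0.021,0],"rotation":[0,0,0],"fingers":0.565},{"dp":[0,-0.0225,0],"rotation":[0,0,0],"fingers":0.565},{"dp":[0,-0.024,0],"rotation":[0,0,0],"fingers":0.565},{"dp":[0,-0.0255,0],"rotation":[0,0,0],"fingers":0.565},{"dp":[0,-0.027,0],"rotation":[0,0,0],"fingers":0.565},{"dp":[0,-0.028,0],"rotation":[0,0,0],"fingers":0.565},{"dp":[0,-0.028,0],"rotation":[0,0,0],"fingers":0.565}]'
python3 - <<'E'
from cell import arm
from h import *
wr=arm.get_image("wrist");cv2.imwrite("pics/w12.png",wr)
im=arm.get_image("scene");cv2.imwrite("pics/s12.png",cv2.resize(im[170:260,345:445],None,fx=6,fy=6,interpolation=cv2.INTER_CUBIC))
E
```

```text
clock: 13.42
position: [0.5911, 0.1305, -0.0101]
ee_rot: [-1.81, 2.417, 0.137]
force: [-0.1, -0.4, -0.5]
width: 0.214
```

View pics/w12.png

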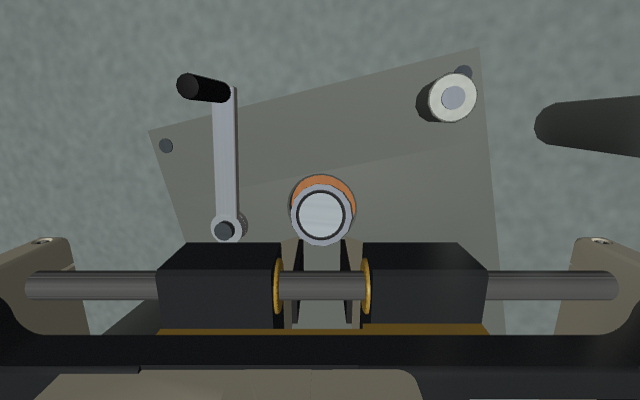

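View pics/s12.png

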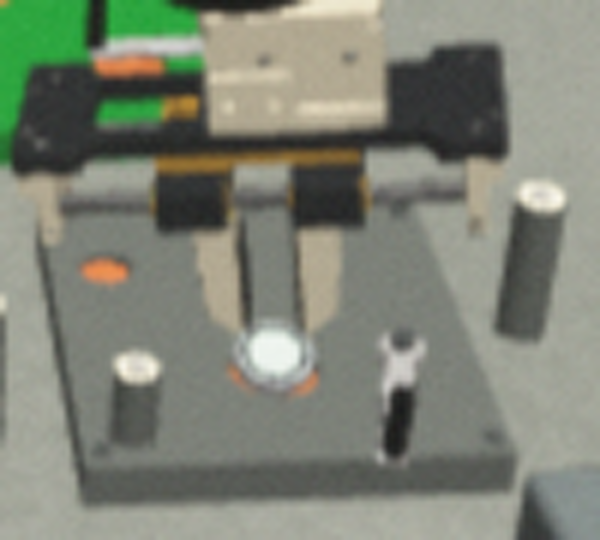

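```bash

python3 -m pendant '[{"dp":[0,-0.001,0],"rotation":[0,0,0],"fingers":0.565},{"dp":[0,-0.002,0],"rotation":[0,0,0],"fingers":0.565},{"dp":[0,-0.003,0],"rotation":[0,0,0],"fingers":0.565},{"dp":[0,-0.004,0],"rotation":[0,0,0],"fingers":0.565},{"dp":[0,-0.005,0],"rotation":[0,0,0],"fingers":0.565},{"dp":[0,-0.005,0],"rotation":[0,0,0],"fingers":0.565}]'
python3 - <<'E'
from cell import arm
from h import *
wr=arm.get_image("wrist");cv2.imwrite("pics/w13.png",cv2.resize(wr[150:270,240:410],None,fx=4,fy=4,interpolation=cv2.INTER_CUBIC))
E
```

```text
clock: 14.28
position: [0.5959, 0.1292, -0.0101]
ee_rot: [-1.81, 2.417, 0.137]
force: [0.0, -0.5, 0.4]
width: 0.22
```

View pics/w13.png

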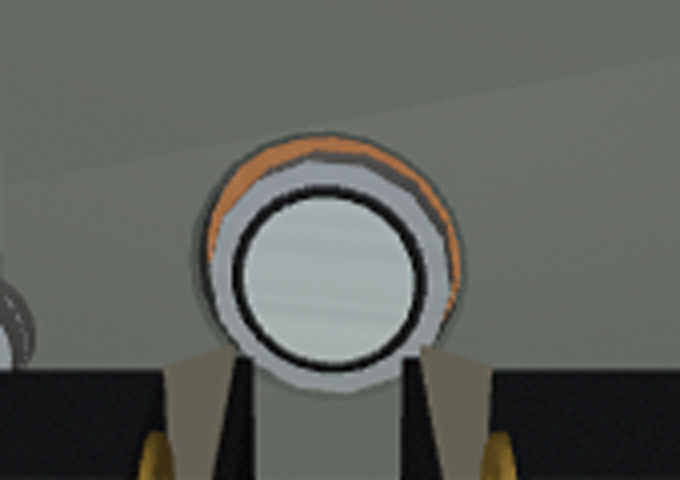

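```bash

python3 -m pendant '[{"dp":[0,-0.001,0],"rotation":[0,0,0],"fingers":0.565},{"dp":[0,-0.002,0],"rotation":[0,0,0],"fingers":0.565},{"dp":[0,-0.003,0],"rotation":[0,0,0],"fingers":0.565},{"dp":[0,-0.003,0],"rotation":[0,0,0],"fingers":0.565}]'
python3 - <<'E'
from cell import arm
from h import *
wr=arm.get_image("wrist");cv2.imwrite("pics/w14.png",cv2.resize(wr[150:270,240:410],None,fx=4,fy=4,interpolation=cv2.INTER_CUBIC))
E
```

```text
clock: 14.82
position: [0.5988, 0.1284, -0.0101]
ee_rot: [-1.81, 2.417, 0.137]
force: [-0.9, 0.1, 1.4]
width: 0.219
```

View pics/w14.png

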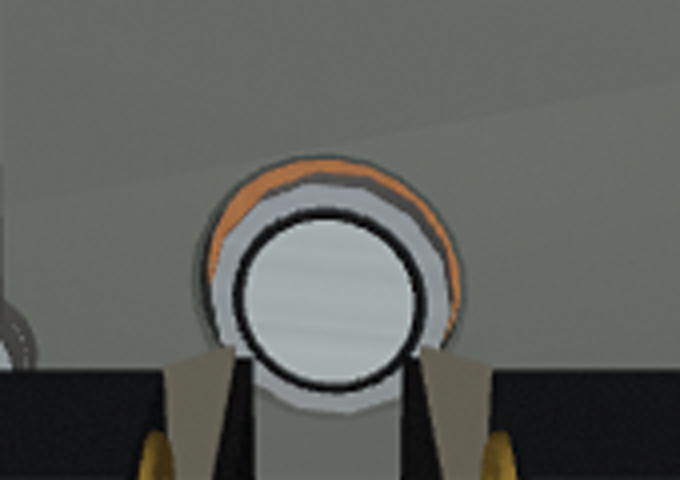

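The wafer kept its place in the recess while the fingers moved on, so it has probably dropped. I'll back off and look.

```bash

python3 -m pendant '[{"dp":[0,0.01,0],"rotation":[0,0,0],"fingers":0.565},{"dp":[0,0.025,0],"rotation":[0,0,0],"fingers":0.565},{"dp":[0,0.04,0],"rotation":[0,0,0],"fingers":0.565},{"dp":[0,0.05,0],"rotation":[0,0,0],"fingers":0.565},{"dp":[0,0.05,0],"rotation":[0,0,0],"fingers":0.565},{"dp":[0,0.05,0],"rotation":[0,0,0],"fingers":0.565}]'
python3 - <<'E'
from cell import arm
from h import *
wr=arm.get_image("wrist");cv2.imwrite("pics/w15.png",wr)
im=arm.get_image("scene");cv2.imwrite("pics/s15.png",cv2.resize(im[190:260,355:435],None,fx=8,fy=8,interpolation=cv2.INTER_CUBIC))
E
```

```text
clock: 15.62
position: [0.5514, 0.1423, -0.0098]
ee_rot: [-1.81, 2.417, 0.136]
force: [-0.2, -0.5, 0.4]
width: 0.214
```

View pics/w15.png

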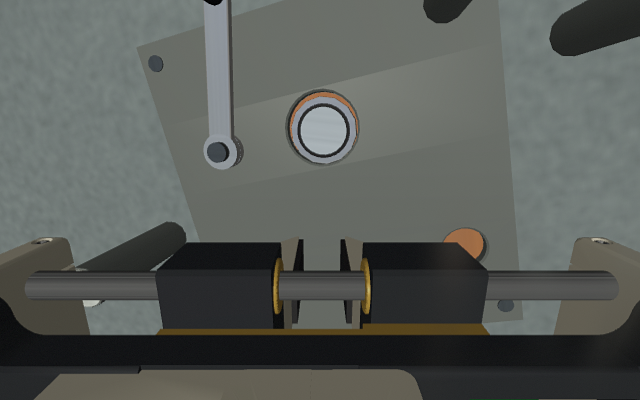

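View pics/s15.png

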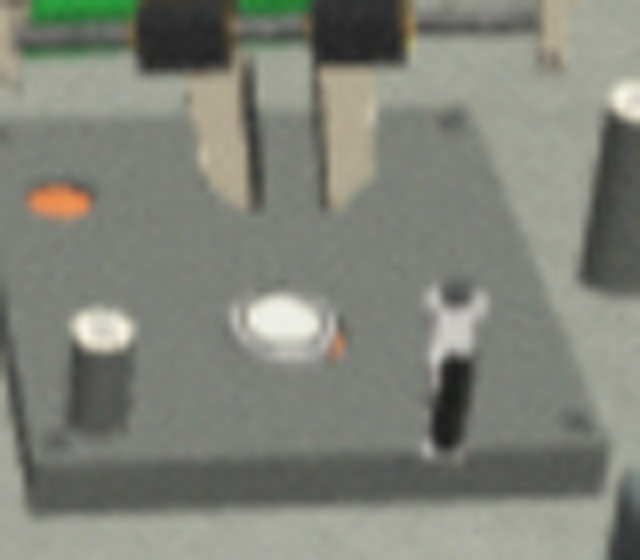

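```bash
python3 - <<'E'
from cell import arm
from h import *
wr=cv2.imread("pics/w15.png");p=arm.camera_params("wrist")
c=cv2.resize(wr[80:175,275:375],None,fx=6,fy=6,interpolation=cv2.INTER_CUBIC)
s=arm.observe()
def circ(cx,cy,z,r,col):
    a=np.linspace(0,2*np.pi,120);P=np.c_[cx+r*np.cos(a),cy+r*np.sin(a),0*a+z]
    q=((proj(p,P)-[275,80]+.5)*6).astype(int);cv2.polylines(c,[q],True,col,1)
rec=ray(p,(323,127),.02);print(rec)
circ(rec[0],rec[1],.02,.019,(0,255,0)) # chamfer
ct=ray(p,(323,129.5),.022);print(ct)
circ(ct[0],ct[1],.022,.0165,(0,0,255))
ct=ray(p,(323,129.5),.028);circ(ct[0],ct[1],.028,.0165,(255,0,255))
cv2.imwrite("pics/w15c.png",c)
E
```

```text
[0.61519502 0.11786258 0.02      ]
[0.61401951 0.11790436 0.022     ]
```

View pics/w15c.png

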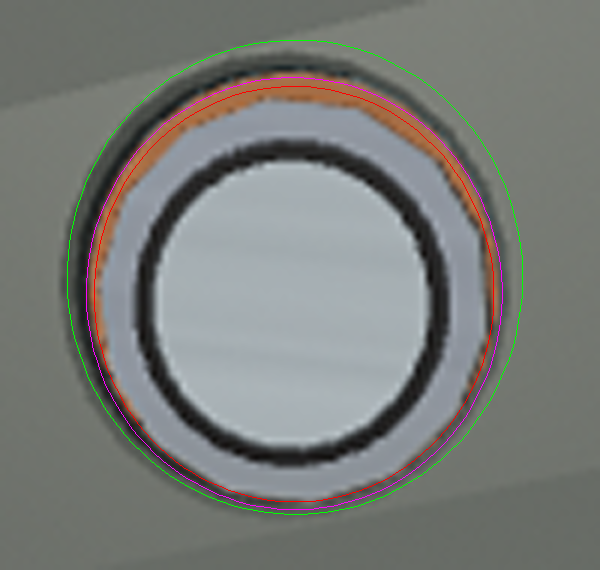

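```bash
cat > ring.py <<'E'
from h import *
def ring(im,u0,v0,rad=60):
    f=6;c=cv2.resize(im[v0-rad//2:v0+rad//2,u0-rad//2:u0+rad//2],None,fx=f,fy=f,interpolation=cv2.INTER_CUBIC)
    g=cv2.cvtColor(c,cv2.COLOR_BGR2GRAY)
    m=(g>135).astype(np.uint8)   # bright inside
    n,l,st,ce=cv2.connectedComponentsWithStats(m);k=l[c.shape[0]//2,c.shape[1]//2]
    cs=max(cv2.findContours((l==k).astype(np.uint8),0,1)[0],key=cv2.contourArea)
    (x,y),(a,b),t=cv2.fitEllipse(cs)
    pts=cs.reshape(-1,2)/f-.42+[u0-rad//2,v0-rad//2]
    return (x/f-.42+u0-rad//2,y/f-.42+v0-rad//2),(a/f,b/f),t,pts
E
python3 - <<'E'
from cell import arm
from ring import *
for f,u,v in [("w10",319,163),("w11",322,216),("w15",323,130),("w12",321,215)]:
    im=cv2.imread(f"pics/{f}.png");r=ring(im,u,v);print(f,np.round(r[0],2),np.round(r[1],2),round(r[2]))
E
```

```text
w10 [318.24 163.82] [45.43 46.62] 151
w11 [320.88 217.02] [41.79 44.2 ] 119
w15 [323.02 130.2 ] [45.37 47.22] 177
w12 [320.21 214.64] [42.88 43.87] 169
```

```bash
python3 - <<'E'
from cell import arm
from ring import *
p=arm.camera_params("wrist")  # orientation/height same in all shots (shots differ by translation)
for f,u,v in [("w10",319,163),("w11",322,216),("w12",321,215),("w15",323,130)]:
    im=cv2.imread(f"pics/{f}.png");pts=ring(im,u,v)[3]
    for z in (.022,.028):
        P=np.array([ray(p,q,z)[:2] for q in pts]).astype(np.float32)
        e=cv2.fitEllipse(P*1e4);print(f,z,"axes mm",np.round(np.array(e[1])/10,2),"ang",round(e[2]),"area-diam",round(np.sqrt(4*cv2.contourArea(P*1e4)/np.pi)/10,2))
E
```

```text
w10 0.022 axes mm [23.41 23.47] ang 53 area-diam 23.44
w10 0.028 axes mm [22.52 22.58] ang 53 area-diam 22.55
w11 0.022 axes mm [23.37 23.47] ang 73 area-diam 23.42
w11 0.028 axes mm [22.48 22.57] ang 73 area-diam 22.52
w12 0.022 axes mm [22.81 24.35] ang 57 area-diam 23.57
w12 0.028 axes mm [21.94 23.42] ang 57 area-diam 22.67
w15 0.022 axes mm [22.5  22.55] ang 68 area-diam 22.53
w15 0.028 axes mm [21.64 21.69] ang 68 area-diam 21.67
```

Backprojected at 2 mm proud, the ring measures 22.53 mm, against 22.54 mm on the plate. It is also circular, so the wafer is seated and flat. Now I refine the pin's position from the earlier wrist images.

```bash
python3 - <<'E'
from cell import arm
from h import *
s=arm.observe();p=dict(arm.camera_params("wrist"));R=cv2.Rodrigues(s["ee_rot"])[0]
t=arm.camera_params("top")
for pos,l in [((.5911,.1305,-.0101),[("pin",(188,86),.059),("piv",(224,231),.033)]),((.5643,.1384,-.0101),[("pin",(180,8),.059),("piv",(219,179),.033),("rec",(322.5,154),.0195)]),((.5514,.1423,-.0098),[("piv",(217,152),.033)])]:
    for n,uv,z in l:
        w=ray(p,uv,z)+(np.array(pos)-s["position"])*[1,1,0];print(n,w.round(4))
im=cv2.imread("pics/top0.png")
print(s["position"],s["joints"].round(2))
Rl=cv2.Rodrigues(s["ee_rot"])[0]
# target orientation: level tool z down, tool +y heading at psi
from scipy.spatial.transform import Rotation as Ro
for deg in(-125,):
    y=np.array([np.cos(np.radians(deg)),np.sin(np.radians(deg)),0]);z=np.array([0,0,-1.]);x=np.cross(y,z)
    D=Ro.from_matrix(R.T@np.c_[x,y,z]);print(deg,"rotvec tool",D.as_rotvec().round(3))
# lift first: up 0.09 world
print("up .09 tool",(R.T@[0,0,.09]).round(4))
E
```

```text
pin [0.6835 0.1466 0.059 ]
piv [0.6185 0.1695 0.033 ]
pin [0.6822 0.1469 0.059 ]
piv [0.6182 0.1698 0.033 ]
rec [0.6153 0.1181 0.0195]
piv [0.6181 0.1697 0.033 ]
[ 0.55149986  0.14220767 -0.00993602] [ 0.05  0.6  -0.43  1.95  0.21  0.56 -2.33]
-125 rotvec tool [-0.093  0.13  -1.243]
up .09 tool [-0.0134  0.0001 -0.089 ]
```

```bash

python3 -m pendant '[{"dp":[-0.0045,0,-0.03],"rotation":[0,0,0],"fingers":0.7},{"dp":[-0.009,0,-0.06],"rotation":[0,0,0],"fingers":0.826},{"dp":[-0.0134,0,-0.089],"rotation":[-0.01,0.02,-0.15],"fingers":0.826},{"dp":[-0.02,-0.013,-0.088],"rotation":[-0.02,0.03,-0.3],"fingers":0.826},{"dp":[-0.028,-0.026,-0.087],"rotation":[-0.035,0.05,-0.45],"fingers":0.826},{"dp":[-0.035,-0.038,-0.086],"rotation":[-0.045,0.063,-0.6],"fingers":0.826},{"dp":[-0.045,-0.055,-0.084],"rotation":[-0.056,0.08,-0.75],"fingers":0.826},{"dp":[-0.055,-0.072,-0.083],"rotation":[-0.067,0.095,-0.9],"fingers":0.826},{"dp":[-0.065,-0.09,-0.081],"rotation":[-0.08,0.11,-1.05],"fingers":0.826},{"dp":[-0.075,-0.108,-0.08],"rotation":[-0.09,0.125,-1.2],"fingers":0.826},{"dp":[-0.0853,-0.1272,-0.0783],"rotation":[-0.093,0.13,-1.243],"fingers":0.826},{"dp":[-0.0853,-0.1272,-0.0783],"rotation":[-0.093,0.13,-1.243],"fingers":0.826},{"dp":[-0.0853,-0.1272,-0.0783],"rotation":[-0.093,0.13,-1.243],"fingers":0.826}]'
python3 - <<'E'
from cell import arm
from h import *
s=arm.observe();R=cv2.Rodrigues(s["ee_rot"])[0];print(s["position"],s["joints"].round(2));print(R.round(3))
wr=arm.get_image("wrist");cv2.imwrite("pics/w16.png",wr)
im=arm.get_image("scene");cv2.imwrite("pics/s16.png",cv2.resize(im[120:260,340:460],None,fx=5,fy=4,interpolation=cv2.INTER_CUBIC))
E
```

```text
clock: 17.35
position: [0.6935, 0.1757, 0.0797]
ee_rot: [2.995, -0.946, -0.002]
force: [-0.5, 0.4, 0.2]
width: 0.086
[0.69345103 0.1757455  0.07968157] [ 0.06  0.78 -0.68  1.4   0.5   1.14 -1.3 ]
[[ 0.818 -0.575 -0.001]
 [-0.575 -0.818 -0.   ]
 [-0.001  0.001 -1.   ]]
```

View pics/w16.png

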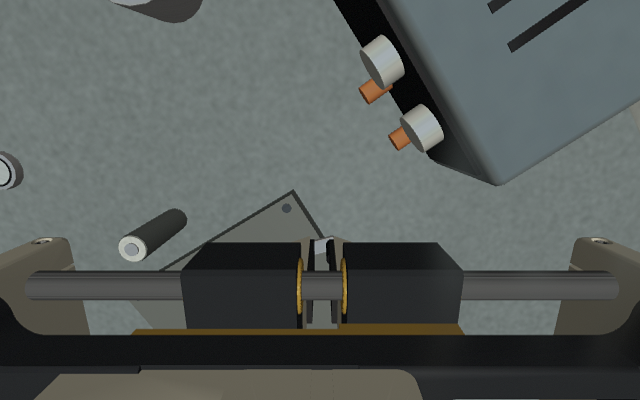

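View pics/s16.png

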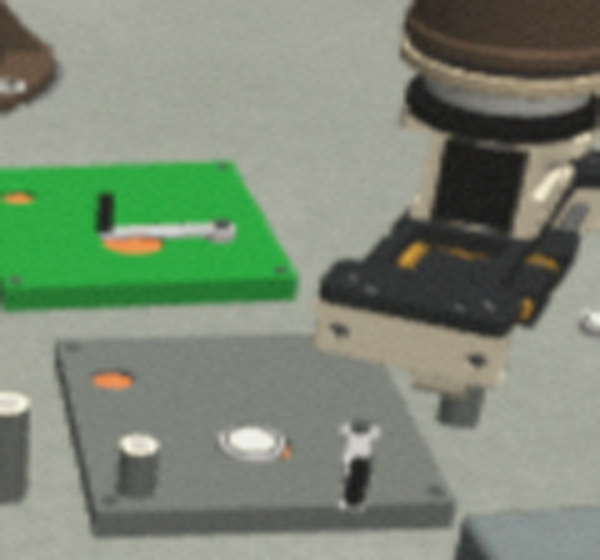

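```bash
python3 - <<'E'
from cell import arm
from h import *
t=arm.camera_params("top");p=arm.camera_params("wrist");q=arm.camera_params("scene")
for uv,z in [((185,101),0.0),((270,101),0.0),((255,105),.03),((239,98),.04)]: print("top",ray(t,uv,z).round(3))
for uv,z in [((405,130),.03),((375,90),.03),((497,185),0),((430,160),.0)]: print("wr",ray(p,uv,z).round(3))
s=arm.observe();R=cv2.Rodrigues(s["ee_rot"])[0]
print("bracket ends",s["position"]+R@[.095,-.0375,0],s["position"]+R@[.095,.0375,0])
E
```

```text
top [0.794 0.41  0.   ]
top [0.803 0.149 0.   ]
top [0.776 0.19  0.03 ]
top [0.792 0.237 0.04 ]
wr [0.781 0.192 0.03 ]
wr [0.778 0.228 0.03 ]
wr [0.829 0.1   0.   ]
wr [0.792 0.153 0.   ]
bracket ends [0.7927391  0.15181288 0.08003244] [0.74967543 0.09040834 0.08008434]
```

```bash

python3 -m pendant '[{"dp":[0.005,0.003,0],"rotation":[0,0,0.15],"fingers":0.813},{"dp":[0.01,0.006,0],"rotation":[0,0,0.3],"fingers":0.813},{"dp":[0.015,0.009,0],"rotation":[0,0,0.45],"fingers":0.813},{"dp":[0.02,0.0112,0],"rotation":[0,0,0.576],"fingers":0.813},{"dp":[0.02,0.0112,0.01],"rotation":[0,0,0.576],"fingers":0.813},{"dp":[0.02,0.0112,0.025],"rotation":[0,0,0.576],"fingers":0.813},{"dp":[0.02,0.0112,0.04],"rotation":[0,0,0.576],"fingers":0.813},{"dp":[0.02,0.0112,0.055],"rotation":[0,0,0.576],"fingers":0.813},{"dp":[0.02,0.0112,0.065],"rotation":[0,0,0.576],"fingers":0.813},{"dp":[0.02,0.0112,0.0717],"rotation":[0,0,0.576],"fingers":0.813},{"dp":[0.02,0.0112,0.0717],"rotation":[0,0,0.576],"fingers":0.813},{"dp":[0.02,0.0112,0.0717],"rotation":[0,0,0.576],"fingers":0.813}]'
python3 - <<'E'
from cell import arm
from h import *
s=arm.observe();R=cv2.Rodrigues(s["ee_rot"])[0];print(s["position"],s["joints"].round(2));print(R.round(3))
wr=arm.get_image("wrist");cv2.imwrite("pics/w17.png",wr)
im=arm.get_image("scene");cv2.imwrite("pics/s17.png",cv2.resize(im[150:260,350:460],None,fx=6,fy=5,interpolation=cv2.INTER_CUBIC))
E
```

```text
clock: 18.95
position: [0.7037, 0.1552, 0.009]
ee_rot: [-2.604, 1.758, -0.0]
force: [0.3, 0.3, -0.4]
width: 0.093
[0.70374452 0.15519376 0.00896777] [ 0.01  0.82 -0.52  1.45  0.45  0.99 -1.81]
[[ 0.374 -0.927  0.   ]
 [-0.927 -0.374  0.   ]
 [ 0.    -0.    -1.   ]]
```

View pics/w17.png

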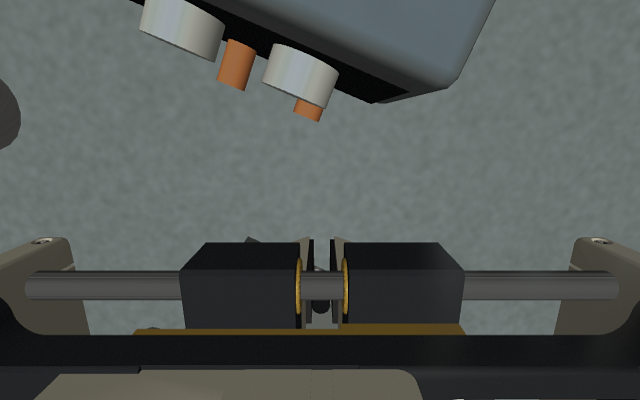

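View pics/s17.png

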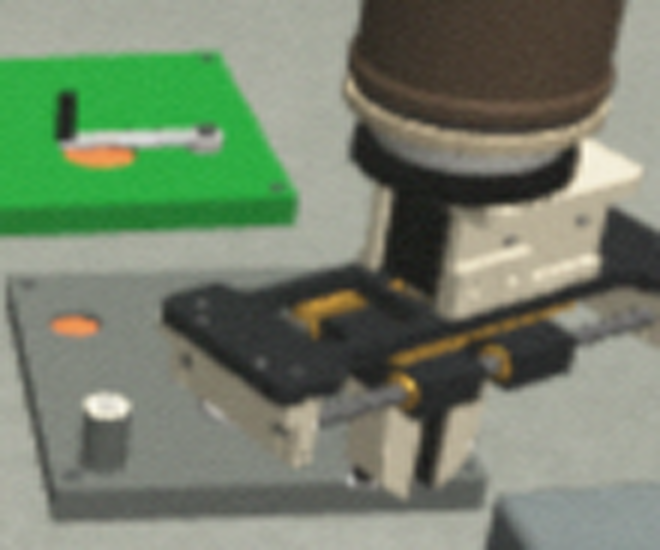

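The pin shows through the finger gap at (321,305), centred. Now I compute the arc waypoints.

```bash
cat > arc.py <<'E'
from cell import arm
from h import *
import sys
s=arm.observe();R=cv2.Rodrigues(s["ee_rot"])[0];P=np.array(s["position"])
psi0=np.degrees(np.arctan2(R[1,1],R[0,1]));print("psi",psi0)
piv=np.array([.618,.1697])
a0,a1,n,d,psi1,z=map(float,sys.argv[1:7]);n=int(n)
for k in range(1,n+1):
    a=np.radians(a0+(a1-a0)*k/n);psi=psi0+(psi1-psi0)*k/n
    c=piv+.07*np.array([np.cos(a),np.sin(a)]);y=np.array([np.cos(np.radians(psi)),np.sin(np.radians(psi))])
    t=c-d*y;D=R.T@np.array([t[0]-P[0],t[1]-P[1],z-P[2]])
    print(np.round(np.degrees(a),1),"dp",D.round(4),"rz",round(-np.radians(psi-psi0),3),"tip",t.round(3))
E
python3 arc.py -14 -64 14 0.012 -170 0.008
```

```text
psi -158.0446677308266
-17.6 dp [-0.0008  0.0081  0.001 ] rz 0.015 tip [0.696 0.153]
-21.1 dp [0.0027 0.011  0.001 ] rz 0.03 tip [0.695 0.149]
-24.7 dp [0.006 0.014 0.001] rz 0.045 tip [0.693 0.144]
-28.3 dp [0.009  0.0173 0.001 ] rz 0.06 tip [0.691 0.14 ]
-31.9 dp [0.0119 0.0208 0.001 ] rz 0.075 tip [0.689 0.136]
-35.4 dp [0.0145 0.0244 0.001 ] rz 0.089 tip [0.687 0.133]
-39.0 dp [0.017  0.0281 0.001 ] rz 0.104 tip [0.684 0.129]
-42.6 dp [0.0191 0.032  0.001 ] rz 0.119 tip [0.681 0.125]
-46.1 dp [0.0211 0.0361 0.001 ] rz 0.134 tip [0.678 0.122]
-49.7 dp [0.0227 0.0402 0.001 ] rz 0.149 tip [0.675 0.119]
-53.3 dp [0.0242 0.0444 0.001 ] rz 0.164 tip [0.672 0.116]
-56.9 dp [0.0253 0.0487 0.001 ] rz 0.179 tip [0.668 0.114]
-60.4 dp [0.0262 0.053  0.001 ] rz 0.194 tip [0.664 0.111]
-64.0 dp [0.0268 0.0574 0.001 ] rz 0.209 tip [0.661 0.109]
```

```bash

python3 -m pendant '[{"dp":[0,0.004,0.001],"rotation":[0,0,0],"fingers":0.813},{"dp":[0,0.0085,0.001],"rotation":[0,0,0.015],"fingers":0.813},{"dp":[0.0027,0.011,0.001],"rotation":[0,0,0.03],"fingers":0.813},{"dp":[0.006,0.014,0.001],"rotation":[0,0,0.045],"fingers":0.813},{"dp":[0.009,0.0173,0.001],"rotation":[0,0,0.06],"fingers":0.813},{"dp":[0.0119,0.0208,0.001],"rotation":[0,0,0.075],"fingers":0.813},{"dp":[0.0145,0.0244,0.001],"rotation":[0,0,0.09],"fingers":0.813},{"dp":[0.017,0.0281,0.001],"rotation":[0,0,0.104],"fingers":0.813},{"dp":[0.019,0.032,0.001],"rotation":[0,0,0.119],"fingers":0.813},{"dp":[0.019,0.032,0.001],"rotation":[0,0,0.119],"fingers":0.813}]'
python3 - <<'E'
from cell import arm
from h import *
wr=arm.get_image("wrist");cv2.imwrite("pics/w18.png",cv2.resize(wr[190:350,220:420],None,fx=3,fy=3))
im=arm.get_image("scene");cv2.imwrite("pics/s18.png",cv2.resize(im[170:260,345:435],None,fx=6,fy=6,interpolation=cv2.INTER_CUBIC))
E
```

```text
clock: 20.3
position: [0.6809, 0.1249, 0.008]
ee_rot: [2.494, -1.91, 0.0]
force: [-0.3, 0.4, 0.7]
width: 0.094
```

View pics/w18.png

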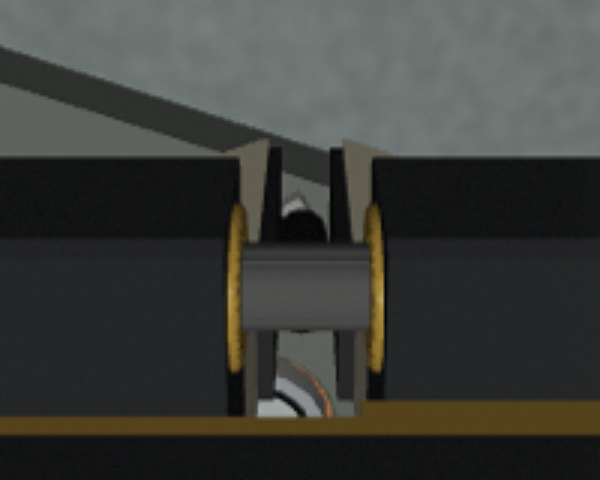

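View pics/s18.png

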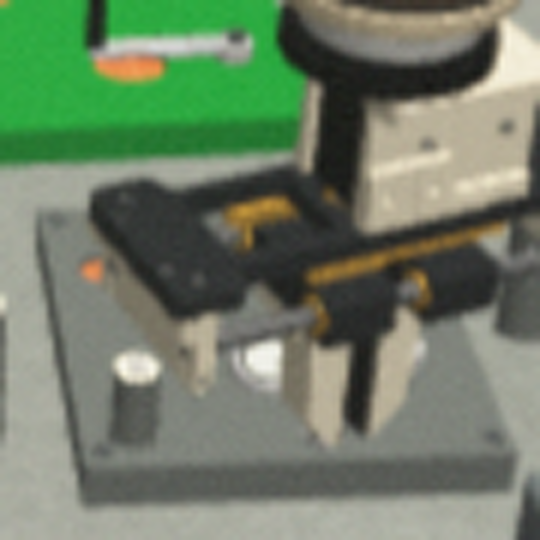

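The pin is sitting in the groove and moving with the tool. I'll continue along the arc.

```bash
python3 arc.py -42.6 -86 12 0.012 -182 0.008
```

```text
psi -164.85940030387513
-46.2 dp [0.0026 0.0037 0.    ] rz 0.025 tip [0.678 0.122]
-49.8 dp [0.0049 0.0077 0.    ] rz 0.05 tip [0.675 0.119]
-53.4 dp [0.0069 0.0118 0.    ] rz 0.075 tip [0.671 0.116]
-57.1 dp [0.0087 0.0159 0.    ] rz 0.1 tip [0.668 0.113]
-60.7 dp [0.0102 0.0202 0.    ] rz 0.125 tip [0.664 0.11 ]
-64.3 dp [0.0114 0.0246 0.    ] rz 0.15 tip [0.66  0.108]
-67.9 dp [0.0124 0.029  0.    ] rz 0.175 tip [0.656 0.106]
-71.5 dp [0.0131 0.0335 0.    ] rz 0.199 tip [0.652 0.104]
-75.2 dp [0.0135 0.0379 0.    ] rz 0.224 tip [0.648 0.103]
-78.8 dp [0.0136 0.0424 0.    ] rz 0.249 tip [0.644 0.101]
-82.4 dp [0.0135 0.0469 0.    ] rz 0.274 tip [0.639 0.1  ]
-86.0 dp [0.0131 0.0513 0.    ] rz 0.299 tip [0.635 0.099]
```

```bash

python3 -m pendant '[{"dp":[0.0026,0.0037,0],"rotation":[0,0,0.025],"fingers":0.813},{"dp":[0.0049,0.0077,0],"rotation":[0,0,0.05],"fingers":0.813},{"dp":[0.0069,0.0118,0],"rotation":[0,0,0.075],"fingers":0.813},{"dp":[0.0087,0.016,0],"rotation":[0,0,0.1],"fingers":0.813},{"dp":[0.0102,0.0202,0],"rotation":[0,0,0.125],"fingers":0.813},{"dp":[0.0114,0.0246,0],"rotation":[0,0,0.15],"fingers":0.813},{"dp":[0.0124,0.029,0],"rotation":[0,0,0.175],"fingers":0.813},{"dp":[0.0131,0.0335,0],"rotation":[0,0,0.2],"fingers":0.813},{"dp":[0.0135,0.038,0],"rotation":[0,0,0.225],"fingers":0.813},{"dp":[0.0136,0.0424,0],"rotation":[0,0,0.25],"fingers":0.813},{"dp":[0.0135,0.0469,0],"rotation":[0,0,0.275],"fingers":0.813},{"dp":[0.0131,0.0513,0],"rotation":[0,0,0.3],"fingers":0.813},{"dp":[0.0131,0.0513,0],"rotation":[0,0,0.3],"fingers":0.813}]'
python3 - <<'E'
from cell import arm
from h import *
print(arm.observe()["joints"].round(2))
wr=arm.get_image("wrist");cv2.imwrite("pics/w19.png",cv2.resize(wr[190:350,220:420],None,fx=3,fy=3))
im=arm.get_image("scene");cv2.imwrite("pics/s19.png",cv2.resize(im[170:260,345:435],None,fx=6,fy=6,interpolation=cv2.INTER_CUBIC))
E
python3 arc.py -86 -98 6 0.012 -182 0.008
```

```text
clock: 22.02
position: [0.6344, 0.0993, 0.008]
ee_rot: [2.18, -2.261, -0.0]
force: [0.3, -0.9, -0.3]
width: 0.09
[ 0.04  0.7  -0.43  1.68  0.36  0.85 -2.15]
psi 177.97259594126527
-88.0 dp [ 0.0106  0.0083 -0.    ] rz 1.047 tip [0.626 0.089]
-90.0 dp [0.0107 0.0227 0.    ] rz 2.094 tip [0.612 0.09 ]
-92.0 dp [0.0004 0.0312 0.    ] rz 3.141 tip [0.604 0.1  ]
-94.0 dp [-0.01    0.0276 -0.    ] rz 4.188 tip [0.607 0.11 ]
-96.0 dp [-0.0102  0.0181 -0.    ] rz 5.236 tip [0.617 0.11 ]
-98.0 dp [ 0.      0.0145 -0.    ] rz 6.283 tip [0.62 0.1 ]
```

View pics/w19.png

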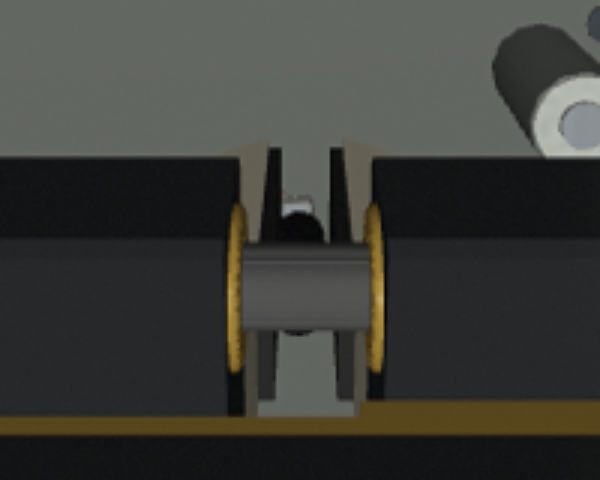

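View pics/s19.png

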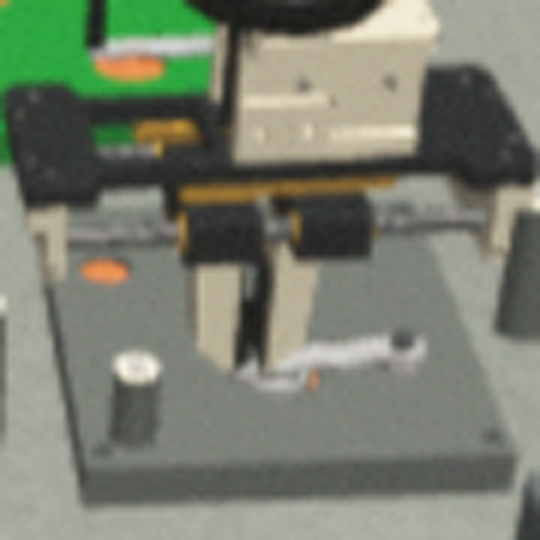

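The keeper is nearly closed. I'll push straight along tool +y to its stop, watching the force.

```bash

python3 -m pendant '[{"dp":[0,0.002,0],"rotation":[0,0,0],"fingers":0.813},{"dp":[-0.0001,0.004,0],"rotation":[0,0,0],"fingers":0.813},{"dp":[-0.0003,0.006,0],"rotation":[0,0,0],"fingers":0.813},{"dp":[-0.0005,0.007,0],"rotation":[0,0,0],"fingers":0.813},{"dp":[-0.0006,0.008,0],"rotation":[0,0,0],"fingers":0.813},{"dp":[-0.0006,0.008,0],"rotation":[0,0,0],"fingers":0.813}]'
python3 -m pendant '[{"dp":[0,0.001,0],"rotation":[0,0,0],"fingers":0.813},{"dp":[0,0.001,0],"rotation":[0,0,0],"fingers":0.813}]'
python3 -m pendant '[{"dp":[0,0.001,0],"rotation":[0,0,0],"fingers":0.813},{"dp":[0,0.001,0],"rotation":[0,0,0],"fingers":0.813}]'
```

```text
clock: 22.88
position: [0.6267, 0.1004, 0.008]
ee_rot: [2.182, -2.26, -0.0]
force: [-0.3, -0.1, 0.3]
width: 0.094
clock: 23.12
position: [0.6256, 0.1004, 0.008]
ee_rot: [2.181, -2.26, -0.0]
force: [0.6, 0.4, 0.5]
width: 0.097
clock: 23.38
position: [0.6249, 0.1007, 0.0081]
ee_rot: [-2.182, 2.26, -0.0]
force: [2.5, 1.4, 0.3]
width: 0.094
```

```bash

python3 -m pendant '[{"dp":[0,0.001,0],"rotation":[0,0,0],"fingers":0.813},{"dp":[0,0.001,0],"rotation":[0,0,0],"fingers":0.813}]'
python3 -m pendant '[{"dp":[0,0.001,0],"rotation":[0,0,0],"fingers":0.813},{"dp":[0,0.001,0],"rotation":[0,0,0],"fingers":0.813}]'
python3 - <<'E'
from cell import arm
from h import *
im=arm.get_image("scene");cv2.imwrite("pics/s20.png",cv2.resize(im[190:260,355:435],None,fx=8,fy=8,interpolation=cv2.INTER_CUBIC))
E
```

```text
clock: 23.62
position: [0.6245, 0.1008, 0.0083]
ee_rot: [-2.181, 2.26, -0.001]
force: [4.5, 1.3, -0.1]
width: 0.095
clock: 23.88
position: [0.6243, 0.1009, 0.0085]
ee_rot: [-2.18, 2.259, -0.002]
force: [4.9, -0.1, -2.6]
width: 0.095
```

View pics/s20.png

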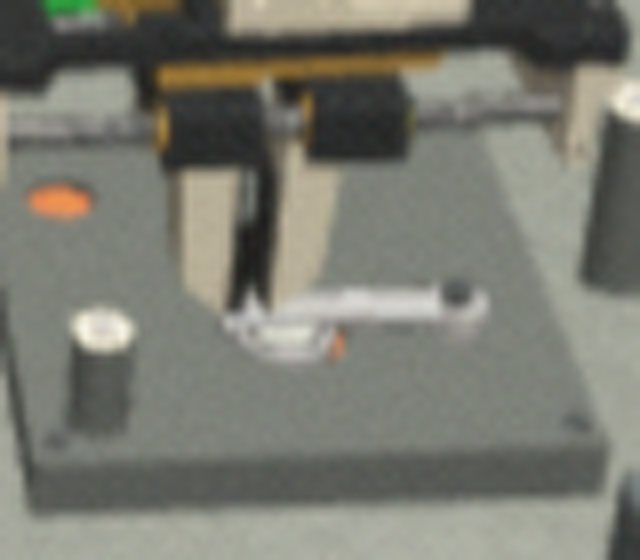

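The tool is stalled at about 5 N with the pin at x≈0.612, which is where the closed position was predicted. I'll back off and inspect.

```bash

python3 -m pendant '[{"dp":[0,-0.006,0],"rotation":[0,0,0],"fingers":0.813},{"dp":[0,-0.02,0],"rotation":[0,0,0],"fingers":0.813},{"dp":[0,-0.035,0],"rotation":[0,0,0],"fingers":0.813},{"dp":[0,-0.04,-0.03],"rotation":[0,0,0],"fingers":0.813},{"dp":[0,-0.03,-0.07],"rotation":[0,0,0],"fingers":0.813},{"dp":[0,0.03,-0.11],"rotation":[0,0,0],"fingers":0.813},{"dp":[0,0.09,-0.12],"rotation":[0,0,0],"fingers":0.813},{"dp":[0,0.15,-0.12],"rotation":[0,0,0],"fingers":0.813},{"dp":[0,0.18,-0.12],"rotation":[0,0,0],"fingers":0.813},{"dp":[0,0.18,-0.12],"rotation":[0,0,0],"fingers":0.813},{"dp":[0,0.18,-0.12],"rotation":[0,0,0],"fingers":0.813}]'
python3 - <<'E'
from cell import arm
from h import *
wr=arm.get_image("wrist");cv2.imwrite("pics/w21.png",wr)
im=arm.get_image("scene");cv2.imwrite("pics/s21.png",cv2.resize(im[190:260,355:435],None,fx=8,fy=8,interpolation=cv2.INTER_CUBIC))
cv2.imwrite("pics/s21f.png",im)
E
```

```text
clock: 25.3
position: [0.4454, 0.1072, 0.1284]
ee_rot: [-2.179, 2.259, -0.003]
force: [-0.4, -0.1, 0.1]
width: 0.092
```

View pics/w21.png

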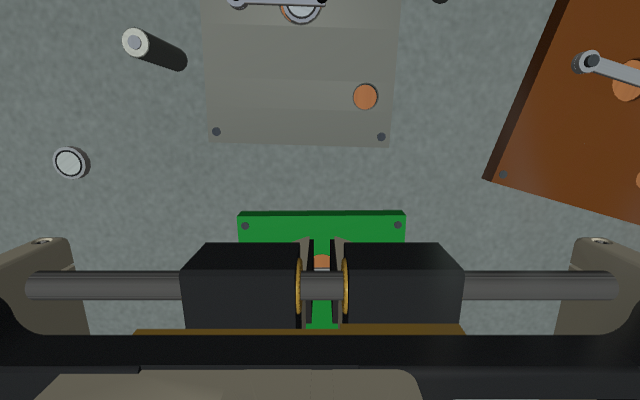

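View pics/s21.png

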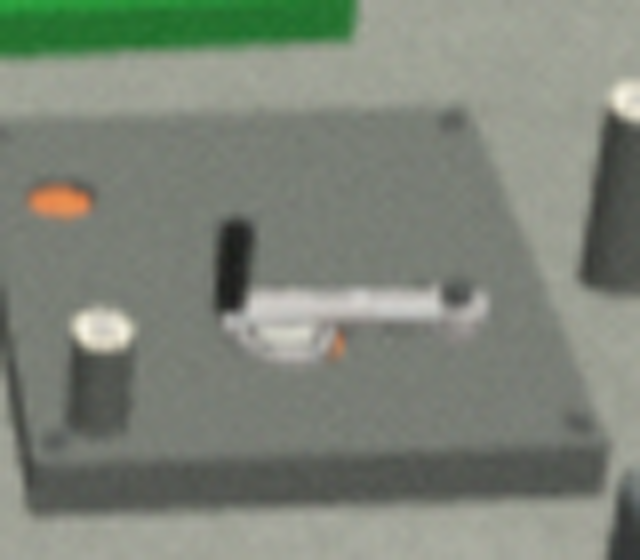

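View pics/s21f.png

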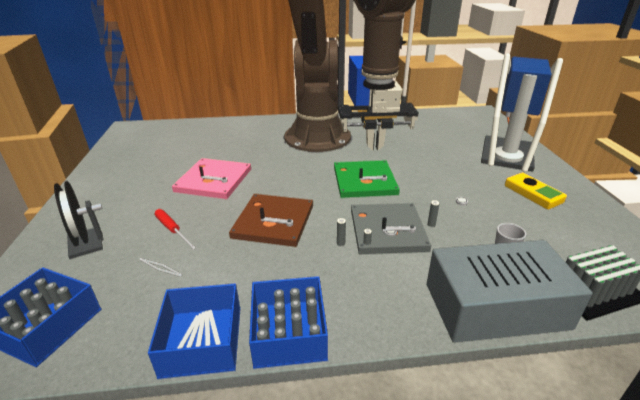

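```bash
python3 - <<'E'
from cell import arm
from h import *
im=arm.get_image("top");cv2.imwrite("pics/t22.png",cv2.resize(im[120:210,220:335],None,fx=6,fy=6,interpolation=cv2.INTER_CUBIC))
E
```

```text
(no output)
```

View pics/t22.png

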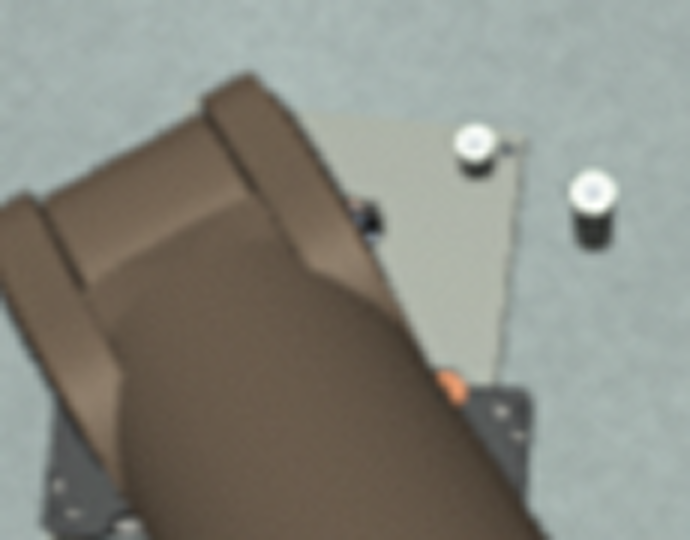

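```bash

python3 -m pendant '[{"dp":[0,-0.03,0],"rotation":[0,0,0],"fingers":0.813},{"dp":[0,-0.06,0],"rotation":[0,0,0],"fingers":0.813},{"dp":[0,-0.07,0],"rotation":[0,0,0],"fingers":0.813},{"dp":[0,-0.07,0],"rotation":[0,0,0],"fingers":0.813},{"dp":[0,-0.07,0],"rotation":[0,0,0],"fingers":0.813}]'
python3 - <<'E'
from cell import arm
from h import *
p=arm.camera_params("wrist");wr=arm.get_image("wrist");cv2.imwrite("pics/w23.png",wr)
c=cv2.resize(wr[20:200,180:420],None,fx=3,fy=3,interpolation=cv2.INTER_CUBIC)
piv=np.array([.618,.1697]);yaw=-.062
for q,col in((0,(0,0,255)),(.1,(0,255,255))):
    a=-np.pi/2+yaw+q;P=[[*(piv+r*np.array([np.cos(a),np.sin(a)])),.029] for r in(0,.075)]
    u=((proj(p,P)-[180,20]+.5)*3).astype(int);cv2.line(c,tuple(map(int,u[0])),tuple(map(int,u[1])),col,1)
cv2.imwrite("pics/w23c.png",c)
E
```

```text
clock: 26.08
position: [0.5141, 0.1049, 0.1279]
ee_rot: [-2.18, 2.259, -0.0]
force: [0.2, 0.2, -0.2]
width: 0.093
```

View pics/w23c.png

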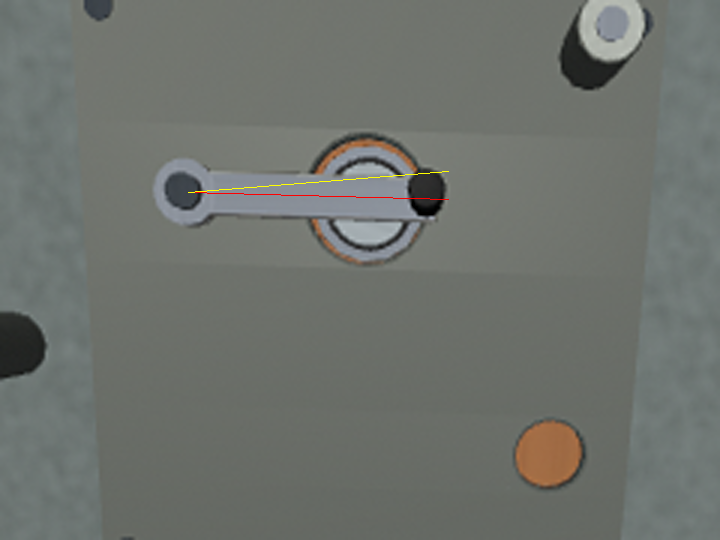

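The keeper lies along the predicted closed line (red) and well inside the 0.1 rad line (yellow), across the seated wafer. The tool is clear of everything, so I'm handing in.

```bash
python3 -c "
from cell import arm
print(arm.sign_off())"
```

```text
the job is handed in; nothing more can be done
None
```

The wafer cell is seated flat in the large recess and the keeper is closed over it against its stop. I handed the job in at about 26 s of the 72 s; `sign_off` gave no verdict.

- **Seating:** I pushed the wafer across the plate with the two fingertips held slightly apart as a fork. Afterwards its ring measured 22.53 mm and circular when projected at the seated height, against 22.54 mm when it lay on the plate. That means seated and flat.
- **Keeper:** I pushed the pin round its arc with the gap between the fingertips until it stalled at about 5 N. The last wrist picture shows the arm on the predicted closed line, well inside 0.1 rad.
- **Other objects:** in the last pictures the tall and short cells, screwdriver, cup and spare cell look where they started. I compared them by eye and did not measure them. The arm was clear of everything at hand-in.
- **Disagreement found:** the fingertips actually sit about 34 mm behind the reported TCP, shown by both cameras and by touching the plate. I corrected every height for it and tilted the gripper during the wafer push so it cleared the nearby tall cell.
- **Check that failed:** the last top-camera view was mostly blocked by the arm, so the keeper's angle rests on the wrist picture and the stall force.

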